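Load and close the joiner leak tester

ROBOT

A 6-joint arm with a two-finger parallel gripper is mounted at the origin on the work surface. World frame = base frame: x ahead of the robot, y to its left, z up, the work surface at z = 0. Lengths are in m, angles in rad, forces in N, time in s.
With the tool pointing down it reaches from about 0.35 to 0.875 m from the base axis. Payload 4.2 kg.
Tool frame: the origin (TCP) lies at the very end of the fingers, on their centre line; the grasp point (between the pads) lies 19 mm behind it; z points along the fingers, y is the direction in which the jaws open and shut (so a half turn about z gives the same grasp; the last joint's range is limited). The gripper opens to 87 mm and grips with 3 to 60 N. Pads are 19 mm wide; open, the fingers measure 117 mm over their backs; the gripper's body (75 mm by 190 mm) begins 51 mm behind the grasp point.
Start: joints at [1.39, 0.385, 0.008, 0, -1.194, -0.259], TCP at [0.266, 0.566, 0.223] pointing down, gripper open.
Joint ranges: [-3.14, 3.14], [-1.21, 2.06], [-1.07, 1.41], [-3.16, 2.05], [-2.99, -0.16], [-3.1, 3.1]. Speed limits (rad/s): [2.79, 2.79, 3.14, 3.14, 3.14, 3.14].

INTERFACE

Orientations are given as a unit quaternion [x, y, z, w].
In Python, from rig import env gives the robot as it stands.
- The arm moves only by the tool jog_arm, never from a script. Its arguments are lists of equal length, an entry for each row: "fingers": the closure in counts, from 0 (fully open) to 255 (shut); "linear": the shift along the world's x, y, z in units of 50 mm (1.0 is 50 mm), a list of three; "rotation": the turn, a rotation vector about the world's x, y, z in degrees, a list of three. In form: {"fingers": [fingers, ...], "linear": [[dx, dy, dz], ...], "rotation": [[ax, ay, az], ...]}. A call has 1 to 12 rows; each row shifts and turns the commanded pose from where the row before left it; what a row does not reach is not made up. A row lasts 1/8 s, in which the tool goes at most 62.5 mm and 10.7 degrees, less where a joint would pass 70% of its speed; a pose out of reach is approached as far as the arm can. A call is refused whole if a number of a shift passes 1 or a number of a turn 10.7, either way. A call with a gripper value outside its range is refused whole. The fingers move at their own pace and stop on an object; the grip force is fixed at half the most. Time passes only in rows, so rows that do not move let the fingers close. It gives the time, the measured TCP pose, the force and the opening at its end, in the units of the state.
- env.read_state(): the state, without advancing time (a new reading comes with each control period).
- env.get_image(name): name is "scene" or "side" or "wrist"; returns the picture (420x560x3 uint8, blue, green, red); there is no depth.
- env.get_calibration(name): a dict with "mtx" (3x3 intrinsics, pixels), "extrinsics" (4x4, takes a point from world to camera coordinates). Camera axes: x right, y up, looking along -z (the intrinsics and any distortion apply to the point x, -y, -z); pixel columns grow to the right and rows downward; lengths in m; the calibration is good to about 2 mm. A picture is of the moment at which its call begins: read the wrist's pose just before it. get_calibration takes no time and is no camera call; for the wrist camera it gives the pose at the moment of the call.
- env.hand_in(): hands the job in, once; it reports no verdict.
The state is a dict: "clock": time; "joint_pos": joint angles; "dq": joint speeds; "tau": joint torques, N m; "eef_pos": TCP position; "eef_rot": TCP orientation; "ft_force": force on the tool from outside, world axes, zero at the start; "ft_torque": the same for the moment, N m; "grip_width": finger opening in m.
Only numpy, scipy, OpenCV 4.12 (cv2) and the standard library are available. Lean on these libraries where they do the work, as an engineer would, in place of code of your own. Each camera call takes 0.05 s, during which the arm holds its last target.

TASK

Load the leak tester for its next test: first lock it off by pressing its mushroom stop down until it latches, and keep it latched while you lay every capped joiner from the bench flat in a nest of its own in the chamber. Then lower the lid until it is shut, without slamming it, push the toggle clamp's handle right down, and only then twist the stop clockwise to reset it so that it pops up again. Leave the bottle, dish and scanner where they stand.

Things in the scene. Friction and masses are not known exactly. Their poses are not given: they have to be found in the camera images.
- tester: Air leak tester on a dark base plate (200 x 380 x 14 mm), fixed to the bench: open aluminium chamber with a raised clear lid, grey control console on its left, toggle clamp on its right. Origin on the bench under the chamber's centre; its +x is its back (lid hinge), -x its front, +y its left, z up.
- chamber (a point): Centre of the chamber's mouth, 76 mm above the bench. The chamber is an open box, 168 (tester x) x 176 (y) mm outside, walls 12 mm, inner floor 30 mm above the bench. On the floor lies a white plate 8 mm thick (top 38 mm above the bench) with four rectangular nests cut through it, 2 by 2, each 68 mm along x and 34 mm along y.
- console (a point): Centre of the top of the console, a grey box 190 (tester x) x 112 (y) mm, its top 85 mm above the bench; the mushroom stop stands on it towards the front.
- joiner0: Capped in-line cable joiner, black: square body 26 x 26 x 38 mm with a round domed cap (20 mm diameter, grey nut) at both ends, 60 mm long in all, 50 g. Origin at its middle, x axis along its length; it may lie on any of its four sides, origin 13 mm above the surface. Starts on the bench. Grip it across the square body. May be absent.
- joiner1: Another such joiner, the same. May be absent.
- joiner2: Another such joiner, the same. May be absent.
- joiner3: Another such joiner, the same. May be absent.
- nest0 (a point): Centre of the floor of a nest (30 mm above the bench, 8 mm deep) in the chamber: front right. A joiner lies in it along the tester's x axis, its middle then 13 mm above this point.
- nest1 (a point): Centre of the floor of a nest (30 mm above the bench, 8 mm deep) in the chamber: front left. A joiner lies in it along the tester's x axis, its middle then 13 mm above this point.
- nest2 (a point): Centre of the floor of a nest (30 mm above the bench, 8 mm deep) in the chamber: back right. A joiner lies in it along the tester's x axis, its middle then 13 mm above this point.
- nest3 (a point): Centre of the floor of a nest (30 mm above the bench, 8 mm deep) in the chamber: back left. A joiner lies in it along the tester's x axis, its middle then 13 mm above this point.
- lid (a joint): Chamber lid, hinged at the chamber's back (+x) rim: 0 = shut on the rim, grows as it opens, 1.9 rad at most (leaning back past upright). Clear window in an aluminium frame, 176 x 176 x 12 mm, 0.35 kg. The hinge is stiff (0.5 N m friction): the lid stays where it is left and takes about 1 to 5 N at its bar to move.
- lid_bar (a point): Middle of the lid's handle: steel bar, 10 mm diameter, 76 mm long, parallel to the tester's y axis, on two arms in the lid's plane 35 mm beyond its free edge, 211 mm from the hinge line. It is the top of the open lid; with the lid shut it lies in front of the chamber, 82 mm above the bench. Being round, it can turn in a light pinch from above.
- lid_hinge (a point): Middle of the lid's hinge line (parallel to the tester's y axis), 82 mm above the bench.
- clamp (a joint): Handle of the toggle clamp: 0 = clamped, handle level and pointing to the tester's right (-y), its linked arm pressing on the lid; grows as it is raised, 1.3 rad at most (nearly upright). It stays where it is left; about 2 to 4 N at its grip moves it. Starts raised. Its post, 30 x 34 mm, stands beside the chamber, 92 mm high.
- clamp_grip (a point): Point in the clamp handle's black rubber grip (a round bar of 18 mm diameter), 85 mm out from its hinge and 4 mm above the line through it when level; the grip runs from 30 to 109 mm out.
- clamp_hinge (a point): Hinge of the clamp handle, axis parallel to the tester's x axis, 104 mm above the bench; the handle swings in the tester's y-z plane.
- stop_press (a joint): How far the mushroom stop's head is down (m): 0 = up, 0.007 = fully down and latched. A spring with a snap: about 6 N starts it and the force then falls; pressed fully home it stays latched at 0.007, let go before about 0.005 it springs back up.
- stop_twist (a joint): Turn of the stop's head, clockwise seen from above (rad): 0 = at rest, 0.8 at most. When the head is latched, turning it clockwise cams it up; past about 0.45 rad it has come free and pops up. It springs back to 0 rad when let go.
- stop_top (a point): Centre of the top of the stop's red mushroom head: 40 mm diameter, 18 mm thick, axis vertical; top 118 mm above the bench when up, 111 mm when latched. A flat yellow collar, 56 mm diameter, lies below it with its top at 89 mm. Grip the head across its sides from above to turn it.
- bottle: Clear water bottle, 66 mm diameter, 190 mm high. Not part of the job. Origin: centre of its underside.
- dish: Round steel dish of black locknuts, 80 mm diameter, 18 mm high, standing behind the joiners. Not part of the job. Origin: centre of its underside.
- scanner: Barcode scanner standing on a round foot 84 mm across, 130 mm high. Not part of the job. Origin: centre of its underside.
Not all that is in view belongs to the job. What is shaped like the joiner0 but green or pink is not meant.

How it is judged:
On the way, in this order (a step that is already met when the one before it is completed fails the run):
1. the stop is pressed and latched (value of joint stop_press above 0.006 m and value of joint stop_twist below 0.1 rad), for 0.3 s.
2. with the stop still latched, every joiner lies in a nest (value of joint stop_press above 0.006 m and x of joiner0 in the frame of tester between -0.072 and 0.072 m and y of joiner0 in the frame of tester between -0.076 and 0.076 m and z of joiner0 in the frame of tester between 0.036 and 0.047 m and x of joiner1 in the frame of tester between -0.072 and 0.072 m and y of joiner1 in the frame of tester between -0.076 and 0.076 m and z of joiner1 in the frame of tester between 0.036 and 0.047 m and x of joiner2 in the frame of tester between -0.072 and 0.072 m and y of joiner2 in the frame of tester between -0.076 and 0.076 m and z of joiner2 in the frame of tester between 0.036 and 0.047 m and x of joiner3 in the frame of tester between -0.072 and 0.072 m and y of joiner3 in the frame of tester between -0.076 and 0.076 m and z of joiner3 in the frame of tester between 0.036 and 0.047 m), for 0.3 s.
3. the lid is shut, the stop still latched (value of joint stop_press above 0.006 m and value of joint lid below 0.04 rad), for 0.3 s.
4. the clamp is down on the shut lid, the stop still latched (all of step 3 and value of joint clamp below 0.1 rad), for 0.3 s.
5. the stop is twisted clockwise with the lid clamped (value of joint stop_twist above 0.45 rad and value of joint lid below 0.04 rad and value of joint clamp below 0.1 rad), for 0.05 s.
At the end, for the whole second after the job is handed in: Every joiner present lies flat in a nest (its middle inside the chamber and less than 47 mm above the bench), at rest; the lid is shut (under 0.04 rad), the clamp handle down (under 0.10 rad), the stop's head up (within 1.5 mm) and sprung back (under 0.15 rad) (x of joiner0 in the frame of tester between -0.072 and 0.072 m and y of joiner0 in the frame of tester between -0.076 and 0.076 m and z of joiner0 in the frame of tester between 0.036 and 0.047 m and x of joiner1 in the frame of tester between -0.072 and 0.072 m and y of joiner1 in the frame of tester between -0.076 and 0.076 m and z of joiner1 in the frame of tester between 0.036 and 0.047 m and x of joiner2 in the frame of tester between -0.072 and 0.072 m and y of joiner2 in the frame of tester between -0.076 and 0.076 m and z of joiner2 in the frame of tester between 0.036 and 0.047 m and x of joiner3 in the frame of tester between -0.072 and 0.072 m and y of joiner3 in the frame of tester between -0.076 and 0.076 m and z of joiner3 in the frame of tester between 0.036 and 0.047 m and value of joint lid below 0.04 rad and value of joint clamp below 0.1 rad and value of joint stop_press below 0.0015 m and value of joint stop_twist below 0.15 rad and linear speed of each of joiner0, joiner1, joiner2, joiner3 below 0.02 m/s); the robot touches nothing.
It fails at once if the lid is slammed (closing faster than 2.5 rad/s) (velocity of joint lid below -2.5 rad/s).
It fails at once if the water bottle is moved more than 50 mm or tipped over (distance of bottle from where it was at the start of the episode above 0.05 m or angle between bottle's own z axis and vertical above 0.5 rad).
It fails at once if the dish of locknuts is moved more than 50 mm or tipped over (distance of dish from where it was at the start of the episode above 0.05 m or angle between dish's own z axis and vertical above 0.5 rad).
It fails at once if the barcode scanner is moved more than 50 mm or tipped over (distance of scanner from where it was at the start of the episode above 0.05 m or angle between scanner's own z axis and vertical above 0.5 rad).
Of joiner0, joiner1, joiner2, joiner3 only 3 to 4 are there at a start; the rules pass over those that are not, and their reading is None.
At some moment in a run one of joiner0, joiner1, joiner2, joiner3 may be knocked a few centimetres aside while the robot is not near it.
Once in a run the grip may slacken for a moment while it holds something.
It also fails if it takes over 210 s, if anything falls off the work surface, if the arm or the gripper's body presses on something with over 40 N, if the wrist force passes 120 N, or if a joint passes its speed limit or range.

## Working session

There is one attempt and no reset: what is moved stays moved. The work goes in short steps, Python scripts to look and compute and a tool call to move; the robot and the scene stay as the last step left them, time stands still between calls to the robot, and variables do not carry over. Pictures are saved under pics/ and viewed, and the job is handed in when it is done.

Besides the shell and the picture viewer there is one more tool, called as name(argument=value, ...), one argument or row to a line, values as JSON. jog_arm: Moves the arm, as the interface text tells. Its arguments: {"type":"object","properties":{"fingers":{"type":"array"},"linear":{"type":"array"},"rotation":{"type":"array"}},"required":["fingers","linear","rotation"]}

```bash
mkdir -p pics; ls
cat > h.py <<'E'
import numpy as np, cv2
from rig import env
def snap(cam,name):
    im=env.get_image(cam); cv2.imwrite(f'pics/{name}.png',im); return im
def ray(cal,u,v):
    K=np.array(cal['mtx']);E=np.array(cal['extrinsics'])
    d=np.linalg.inv(K)@[u,v,1]; d=np.array([d[0],-d[1],-d[2]])
    R=E[:3,:3];t=E[:3,3]
    return -R.T@t, R.T@d
def onz(cal,u,v,z):
    o,d=ray(cal,u,v); return o+d*(z-o[2])/d[2]
def proj(cal,p):
    K=np.array(cal['mtx']);E=np.array(cal['extrinsics'])
    c=E[:3,:3]@np.array(p)+E[:3,3]; q=K@[c[0],-c[1],-c[2]]; return q[:2]/q[2]
E
python3 - <<'E'
from h import *
s=env.read_state(); print(s)
for c in ['scene','side','wrist']:
    snap(c,c+'0'); k=env.get_calibration(c); print(c,k)
E
```

```text
pics
{'clock': 0.0, 'joint_pos': array([ 1.38958525e+00,  3.85592310e-01,  6.57951351e-03, -5.32281087e-04,
       -1.19399482e+00, -2.58615093e-01]), 'dq': array([-0.00034919,  0.00062647, -0.00220576, -0.00079704,  0.00022083,
        0.00015278]), 'tau': array([ 5.05344560e-04, -3.90665138e+01,  1.87392211e+01,  4.21948045e+00,
        1.09145712e-02, -1.86951420e-04]), 'eef_pos': array([0.26581908, 0.56496375, 0.22141497]), 'eef_rot': array([ 9.75894360e-01, -2.18240496e-01, -2.04396073e-04,  1.11438967e-03]), 'ft_force': array([ 0.51365904,  0.12512264, -0.09838275]), 'ft_torque': array([-0.00185618,  0.06639717,  0.02897826]), 'grip_width': 0.08658753561135199}
scene {'mtx': array([[434.82625728,   0.        , 276.78455866],
       [  0.        , 434.82625728, 210.87856285],
       [  0.        ,   0.        ,   1.        ]]), 'extrinsics': array([[ 0.71385875,  0.7002413 , -0.00823512, -0.32507699],
       [-0.45443005,  0.47215058,  0.75535897,  0.18232286],
       [ 0.53282176, -0.53547732,  0.6552595 , -1.72874017],
       [ 0.        ,  0.        ,  0.        ,  1.        
[... 161 characters left out ...]
       ]]), 'extrinsics': array([[ 0.99418215, -0.10703243,  0.01207932, -0.50372354],
       [ 0.07589219,  0.77564721,  0.62658741, -0.03813339],
       [-0.07643446, -0.6220253 ,  0.77925753, -1.31751858],
       [ 0.        ,  0.        ,  0.        ,  1.        ]])}
wrist {'mtx': array([[338.54045963,   0.        , 274.48525268],
       [  0.        , 338.54045963, 209.57370442],
       [  0.        ,   0.        ,   1.        ]]), 'extrinsics': array([[-0.42711618, -0.9041945 ,  0.0020175 ,  0.62421333],
       [ 0.87716551, -0.41488788, -0.24176169,  0.02920976],
       [ 0.21943663, -0.10149065,  0.97033356, -0.39018327],
       [ 0.        ,  0.        ,  0.        ,  1.        ]])}
```

View pics/scene0.png

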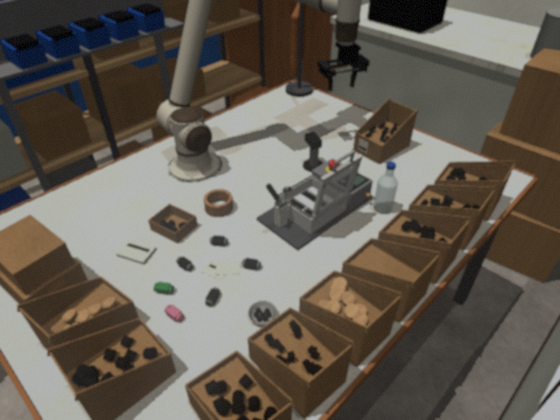

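View pics/side0.png

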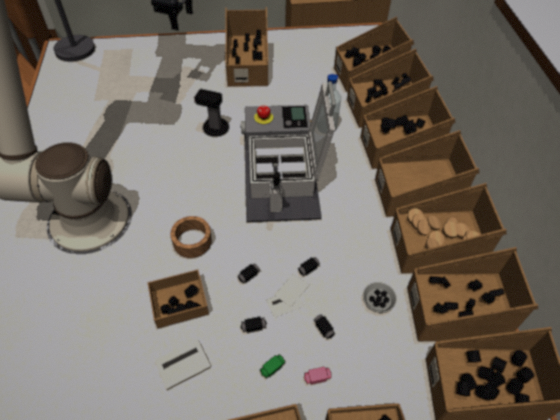

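View pics/wrist0.png

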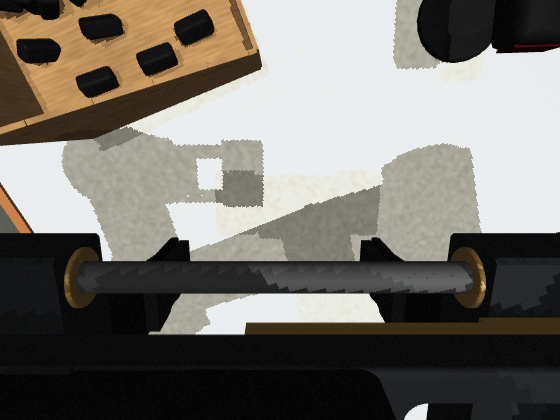

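Run:
```python
from h import *
im=cv2.imread('pics/side0.png')
cv2.imwrite('pics/side0c.png',cv2.resize(im[60:260,180:380],None,fx=3,fy=3,interpolation=cv2.INTER_CUBIC))
cal=env.get_calibration('side')
g=cv2.cvtColor(im,cv2.COLOR_BGR2HSV)
m=((g[...,2]<75)).astype(np.uint8); m[:250]=0; 
n,l,st,ce=cv2.connectedComponentsWithStats(m)
for i in range(1,n):
    if 80<st[i,4]<600:
        c,(w,h),a=cv2.minAreaRect(np.argwhere(l==i)[:,::-1].astype(np.float32))
        p=onz(cal,*ce[i],0.016); print(st[i],ce[i].round(1),p.round(4))
        # long axis by PCA of world pts
        P=np.array([onz(cal,u,v,.013)[:2] for v,u in np.argwhere(l==i)]); q=P-P.mean(0)
        U,S,V=np.linalg.svd(q,full_matrices=False); print('  ang',np.degrees(np.arctan2(V[0,1],V[0,0])).round(1), np.ptp(q@V.T,axis=0).round(3))
m=((g[...,1]>170)&(g[...,2]>90)&((g[...,0]<8)|(g[...,0]>172))).astype(np.uint8); m[150:]=0
n,l,st,ce=cv2.connectedComponentsWithStats(m)
for i in range(1,n):
    if st[i,4]>30: print('red',st[i],ce[i],onz(cal,*ce[i],.114))
```

```text
[186 250  21   7  85] [195.5 252.1] [ 0.2816 -0.1438  0.016 ]
  ang -4.1 [0.05  0.018]
[299 258  20  17 208] [308.4 266.1] [ 0.5548 -0.2119  0.016 ]
  ang -141.5 [0.056 0.032]
[239 265  20  18 218] [248.3 273.1] [ 0.4077 -0.2169  0.016 ]
  ang -137.4 [0.053 0.033]
[150 272  48  45 414] [170.3 284.2] [ 0.2224 -0.2289  0.016 ]
  ang -151.7 [0.132 0.084]
[429 276  21  12 166] [439. 281.] [ 0.8603 -0.2842  0.016 ]
  ang -22.4 [0.048 0.028]
[467 280  16  12 130] [474.2 285.3] [ 0.9405 -0.3041  0.016 ]
  ang -163.1 [0.039 0.025]
[184 285  15  13 134] [191.1 291. ] [ 0.2711 -0.2519  0.016 ]
  ang -132.5 [0.033 0.03 ]
[369 289  20  19 232] [379.4 298.5] [ 0.7069 -0.3158  0.016 ]
  ang -133.1 [0.05 0.04]
[160 296  41  19 380] [177.  305.9] [ 0.2393 -0.2874  0.016 ]
  ang 0.9 [0.091 0.045]
[458 299  18  18 167] [467.7 308.3] [ 0.9041 -0.3609  0.016 ]
  ang -137.1 [0.061 0.025]
[433 302  25  12 218] [444.6 307.1] [ 0.852  -0.3527  0.016 ]
  ang -172.0 [0.063 0.027]
[156 307  52  20 366] [181.8 316.8] [ 0.2506 -0.3159  0.016 ]
  ang -168.5 [0.117 0.018]
[243 317  22  16 243] [253.4 324.4] [ 0.4101 -0.3506  0.016 ]
  ang -173.4 [0.045 0.031]
[315 316  19  22 245] [323.9 326.5] [ 0.5667 -0.3718  0.016 ]
  ang -69.3 [0.054 0.029]
[163 349  34  19 117] [179.3 357.8] [ 0.2467 -0.4114  0.016 ]
  ang -157.1 [0.074 0.008]
red [258 107  12  10  91] [263.38461538 111.34065934] [0.48648492 0.25164477 0.114     ]
```

View pics/side0c.png

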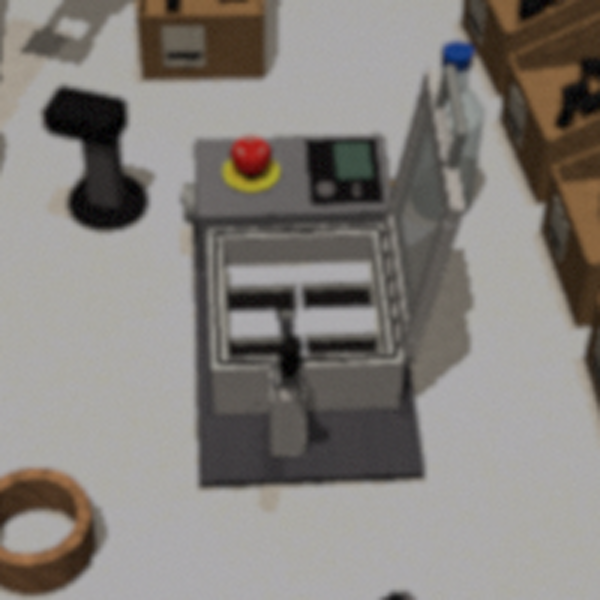

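Run:
```python
from h import *
cal=env.get_calibration('side')
f=lambda x,y,z:(onz(cal,180+x/3-.33,60+y/3-.33,z)).round(4)
for n,x,y,z in [('plate fl',200,487,.014),('plate fr',424,477,.014),('con top bl',195,138,.085),('con br',383,135,.085),('con front-l',193,216,.085),('con fr',385,205,.085),('rim bl',214,366,.076),('rim br',405,358,.076),('rim tl',207,226,.076),('collar',251,172,.089),('stop',252,150,.118),('clamphinge',288,385,.104)]:
    print(n,f(x,y,z))
for p in [(.5,.1),(.55,-.21)]: pass
print('ts');
```

```text
plate fl [ 0.4132 -0.0617  0.014 ]
plate fr [ 0.6089 -0.07    0.014 ]
con top bl [0.436  0.3158 0.085 ]
con br [0.6221 0.3031 0.085 ]
con front-l [0.4269 0.204  0.085 ]
con fr [0.6095 0.202  0.085 ]
rim bl [0.4334 0.0221 0.076 ]
rim br [0.6009 0.0152 0.076 ]
rim tl [0.4395 0.1987 0.076 ]
collar [0.4864 0.256  0.089 ]
stop [0.4876 0.2541 0.118 ]
clamphinge [ 0.4928 -0.0298  0.104 ]
ts
```

Run:
```python
from h import *
from scipy.spatial.transform import Rotation as R
s=env.read_state(); T=R.from_quat(s['eef_rot']).as_matrix()
E=env.get_calibration('wrist')['extrinsics']; c=-E[:3,:3].T@E[:3,3]
print('cam in tool',T.T@(c-s['eef_pos']), 'axes', T.T@E[:3,:3].T)
from h import *
cs=env.get_calibration('side')
# scanner foot, bottle foot approx, lid top
print('scanner foot',onz(cs,180+108/3,60+200/3,.0), 'bottle', onz(cs,180+455/3,60+195/3,0))
im=cv2.imread('pics/scene0.png')
cv2.imwrite('pics/scene0c.png',cv2.resize(im[120:260,240:410],None,fx=4,fy=4,interpolation=cv2.INTER_CUBIC))
```

```text
cam in tool [ 6.69609700e-02 -7.29996661e-05 -1.62679418e-01] axes [[-1.36495260e-03  9.70307164e-01  2.41872165e-01]
 [ 9.99998994e-01  1.41795532e-03 -4.50691579e-05]
 [-3.86694849e-04  2.41871860e-01 -9.70308123e-01]]
scanner foot [0.34408795 0.32631946 0.        ] bottle [0.70324698 0.30013298 0.        ]
```

View pics/scene0c.png

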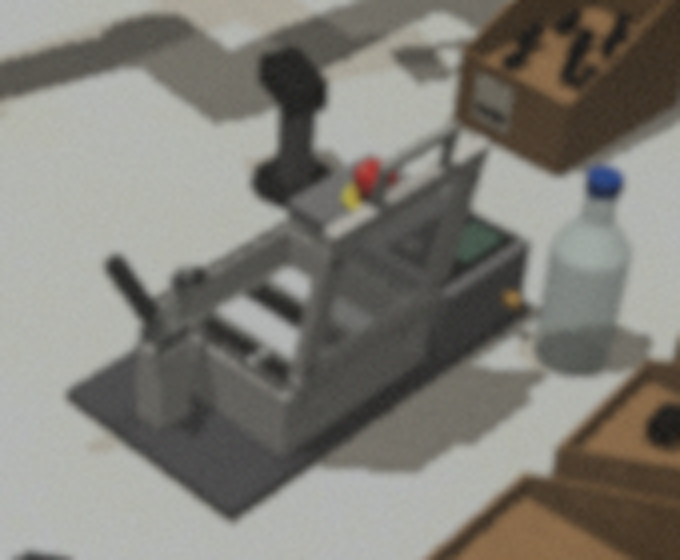

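jog_arm(
  fingers=[0, 0, 0, 0, 0, 0, 255, 255, 255, 255, 255, 255],
  linear=[
    [0.37, -0.52, 0.2],
    [0.37, -0.52, 0.2],
    [0.37, -0.52, 0.2],
    [0.37, -0.52, 0.2],
    [0.37, -0.52, 0.2],
    [0.37, -0.52, 0],
    [0.37, -0.52, 0],
    [0.37, -0.52, 0],
    [0.37, -0.52, 0],
    [0.37, -0.52, 0],
    [0.37, -0.52, 0],
    [0.37, -0.52, 0],
  ],
  rotation=[
    [0, 0, -10.5],
    [0, 0, -10.5],
    [0, 0, -10.5],
    [0, 0, -10.5],
    [0, 0, -10.5],
    [0, 0, -10.5],
    [0, 0, -10.5],
    [0, 0, -10.5],
    [0, 0, -10.5],
    [0, 0, -10.5],
    [0, 0, -10.5],
    [0, 0, -10.5],
  ],
)

```text
clock: 1.65
eef_pos: [0.4884, 0.2525, 0.2722]
eef_rot: [-0.246, 0.969, -0.0, -0.0]
ft_force: [0.2, -0.3, -0.9]
grip_width: 0.035
```

jog_arm(
  fingers=[255, 255, 255, 255, 255],
  linear=[
    [0, 0, 0],
    [0, 0, 0],
    [0, 0, 0],
    [0, 0, 0],
    [0, 0, 0],
  ],
  rotation=[
    [0, 0, -10.5],
    [0, 0, -10.5],
    [0, 0, -10.5],
    [0, 0, 0],
    [0, 0, 0],
  ],
)

```text
clock: 2.28
eef_pos: [0.488, 0.2535, 0.2724]
eef_rot: [0.022, 1.0, -0.0, -0.0]
ft_force: [0.3, 0.7, 0.5]
grip_width: 0.0004
```

```bash
cat >> h.py <<'E'
from scipy.spatial.transform import Rotation as Ro
def st():
    s=env.read_state(); T=Ro.from_quat(s['eef_rot']).as_matrix()
    print('t',round(s['clock'],2),'p',s['eef_pos'].round(4),'yaw',np.degrees(np.arctan2(T[1,0],T[0,0])).round(2),'zax',T[:,2].round(3),'F',s['ft_force'].round(1),'w',round(s['grip_width'],4),'q',s['joint_pos'].round(2))
    return s
E
python3 - <<'E'
from h import *
st(); snap('wrist','w1')
E
```

```text
t 2.27 p [0.488  0.2535 0.2724] yaw 177.45 zax [-0. -0. -1.] F [0.3 0.7 0.5] w 0.0004 q [ 0.77  0.22 -0.09 -0.   -1.25 -2.39]
```

View pics/w1.png

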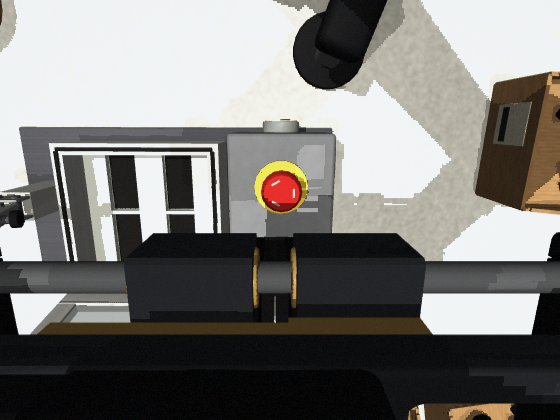

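Run:
```python
from h import *
im=cv2.imread('pics/w1.png'); cal=env.get_calibration('wrist')
g=cv2.cvtColor(im,cv2.COLOR_BGR2HSV)
m=((g[...,1]>150)&(g[...,2]>90)&((g[...,0]<8)|(g[...,0]>172))).astype(np.uint8); m[:150]=0;m[230:]=0
M=np.argwhere(m)[:,::-1].astype(np.float32); (c,r)=cv2.minEnclosingCircle(M); print(c,r,M.mean(0)); 
print(onz(cal,*c,.116), r/338*(0.39-.05))
y=((g[...,0]>18)&(g[...,0]<38)&(g[...,1]>120)&(g[...,2]>120)).astype(np.uint8); y[:150]=0;y[230:]=0
M=np.argwhere((y|m)>0)[:,::-1].astype(np.float32); c,r=cv2.minEnclosingCircle(M); print('collar',c,r,onz(cal,*c,.089))
cv2.imwrite('pics/w1c.png',cv2.resize(im[110:330,0:240],None,fx=3.3,fy=2.7))
```

```text
(281.0408020019531, 190.84353637695312) 20.156604766845703 [281.17493 190.18712]
[0.48490043 0.25927527 0.116     ] 0.020275874617537097
collar (280.58551025390625, 186.68402099609375) 26.74056625366211 [0.4857476  0.25924697 0.089     ]
```

View pics/w1c.png

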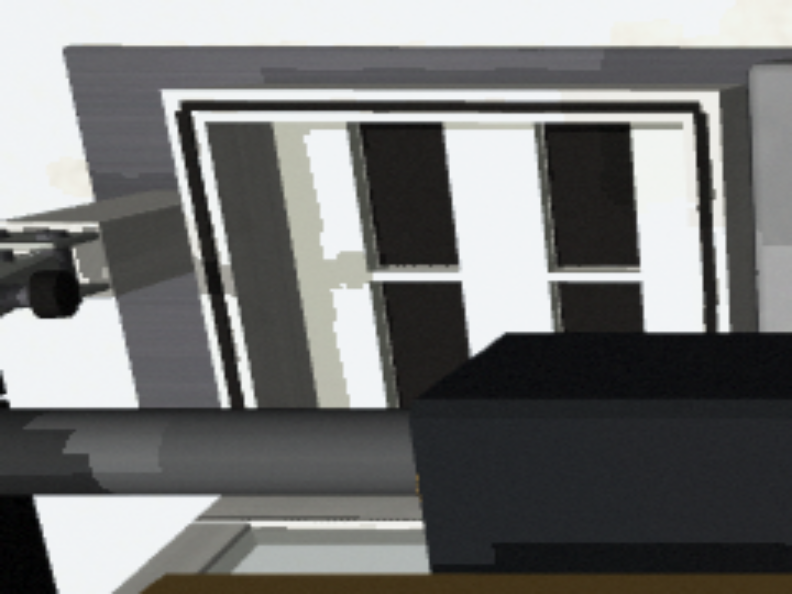

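Run:
```python
from h import *
cal=env.get_calibration('wrist')
f=lambda x,y,z:(onz(cal,x/3.3,110+y/2.7,z)).round(4)
for n,x,y,z in [('rim fr out',162,90,.076),('rim fl out',720,90,.076),('nest fr: right edge@end',375,270,.038),('nest fr left edge@end',461,268,.038),('nest fl right edge end',551,270,.038),('fl left edge end',638,268,.038),('nest br top right',370,284,.038),('br left top',461,282,.038),('bl top right',553,284,.038),('bl top left',642,282,.038),('plate corner',65,46,.014),('post',0,222,.092)]: print(n,f(x,y,z))
```

```text
rim fr out [0.4311 0.02   0.076 ]
rim fl out [0.4393 0.1963 0.076 ]
nest fr: right edge@end [0.5143 0.0566 0.038 ]
nest fr left edge@end [0.5148 0.0883 0.038 ]
nest fl right edge end [0.5173 0.1211 0.038 ]
fl left edge end [0.5178 0.1531 0.038 ]
nest br top right [0.5207 0.0537 0.038 ]
br left top [0.5213 0.0873 0.038 ]
bl top right [0.5238 0.121  0.038 ]
bl top left [0.5243 0.1539 0.038 ]
plate corner [ 0.4117 -0.0522  0.014 ]
post [ 0.4776 -0.0305  0.092 ]
```

jog_arm(
  fingers=[255, 255, 255, 255, 255, 255, 255],
  linear=[
    [-0.05, 0.11, -0.5],
    [0, 0, -0.5],
    [0, 0, -0.5],
    [0, 0, -0.5],
    [0, 0, -0.5],
    [0, 0, -0.5],
    [0, 0, 0],
  ],
  rotation=[
    [0, 0, 0],
    [0, 0, 0],
    [0, 0, 0],
    [0, 0, 0],
    [0, 0, 0],
    [0, 0, 0],
    [0, 0, 0],
  ],
)

```text
clock: 3.2
eef_pos: [0.4848, 0.2584, 0.121]
eef_rot: [0.023, 1.0, -0.001, -0.001]
ft_force: [-0.2, -0.9, 1.2]
grip_width: 0.0007
```

jog_arm(
  fingers=[255, 255, 255, 255, 255, 255, 255],
  linear=[
    [0, 0, -0.04],
    [0, 0, -0.04],
    [0, 0, -0.04],
    [0, 0, -0.04],
    [0, 0, -0.04],
    [0, 0, 0],
    [0, 0, 0],
  ],
  rotation=[
    [0, 0, 0],
    [0, 0, 0],
    [0, 0, 0],
    [0, 0, 0],
    [0, 0, 0],
    [0, 0, 0],
    [0, 0, 0],
  ],
)

```text
clock: 4.08
eef_pos: [0.4853, 0.2588, 0.1121]
eef_rot: [0.024, 1.0, -0.0, -0.0]
ft_force: [0.2, -0.8, 0.4]
grip_width: -0.0001
```

jog_arm(
  fingers=[255, 255, 255, 255],
  linear=[
    [0, 0, -0.03],
    [0, 0, -0.02],
    [0, 0, 0],
    [0, 0, 0],
  ],
  rotation=[
    [0, 0, 0],
    [0, 0, 0],
    [0, 0, 0],
    [0, 0, 0],
  ],
)

```text
clock: 4.58
eef_pos: [0.4857, 0.259, 0.1114]
eef_rot: [0.023, 1.0, -0.0, 0.0]
ft_force: [-2.9, -0.5, 7.5]
grip_width: 0.001
```

jog_arm(
  fingers=[255, 255, 255, 255],
  linear=[
    [0, 0, -0.04],
    [0, 0, -0.04],
    [0, 0, 0],
    [0, 0, 0],
  ],
  rotation=[
    [0, 0, 0],
    [0, 0, 0],
    [0, 0, 0],
    [0, 0, 0],
  ],
)

```text
clock: 5.08
eef_pos: [0.4859, 0.259, 0.111]
eef_rot: [0.023, 1.0, 0.0, 0.001]
ft_force: [-8.6, -3.9, 24.9]
grip_width: 0.0003
```

jog_arm(
  fingers=[255, 255, 255, 255, 255, 255, 255, 255],
  linear=[
    [0, 0, 0.1],
    [0, 0, 0.1],
    [0, 0, 0.3],
    [0, 0, 1],
    [0, 0, 1],
    [0, 0, 0.7],
    [0, 0, 0],
    [0, 0, 0],
  ],
  rotation=[
    [0, 0, 0],
    [0, 0, 0],
    [0, 0, 0],
    [0, 0, 0],
    [0, 0, 0],
    [0, 0, 0],
    [0, 0, 0],
    [0, 0, 0],
  ],
)

```text
clock: 6.08
eef_pos: [0.4851, 0.2588, 0.2656]
eef_rot: [0.024, 1.0, -0.0, -0.001]
ft_force: [-0.3, -0.6, -0.5]
grip_width: 0.0
```

```bash
cat >> h.py <<'E'
def stopz(name):
    im=snap('wrist',name); cal=env.get_calibration('wrist')
    g=cv2.cvtColor(im,cv2.COLOR_BGR2HSV)
    m=((g[...,1]>150)&(g[...,2]>90)&((g[...,0]<8)|(g[...,0]>172))).astype(np.uint8); m[240:]=0
    y=((g[...,0]>18)&(g[...,0]<38)&(g[...,1]>120)&(g[...,2]>120)).astype(np.uint8); y[240:]=0
    n,l,s_,ce=cv2.connectedComponentsWithStats(m); i=1+s_[1:,4].argmax()
    M=np.argwhere(l==i)[:,::-1].astype(np.float32); c,r=cv2.minEnclosingCircle(M)
    k=cal['mtx']; E=cal['extrinsics']
    for z in (.116,.109):
        p=onz(cal,*c,z); print('z',z,p.round(4),'radius px',round(r,1),'-> mm',1000*r/k[0,0]*-(E[:3,:3]@p+E[:3,3])[2])
    n,l,s_,ce=cv2.connectedComponentsWithStats(y); i=1+s_[1:,4].argmax()
    print('yellow area',s_[i])
E
python3 - <<'E'
from h import *
st(); stopz('w2'); snap('side','side1')
E
```

```text
t 6.08 p [0.4851 0.2588 0.2656] yaw 177.29 zax [-0.001 -0.    -1.   ] F [-0.3 -0.6 -0.5] w 0.0 q [ 0.78  0.23 -0.11 -0.   -1.24 -2.4 ]
z 0.116 [0.483  0.2593 0.116 ] radius px 20.2 -> mm 19.00187972109672
z 0.109 [0.4844 0.2592 0.109 ] radius px 20.2 -> mm 19.428535910609174
yellow area [249 165  55  53 949]
```

View pics/w2.png

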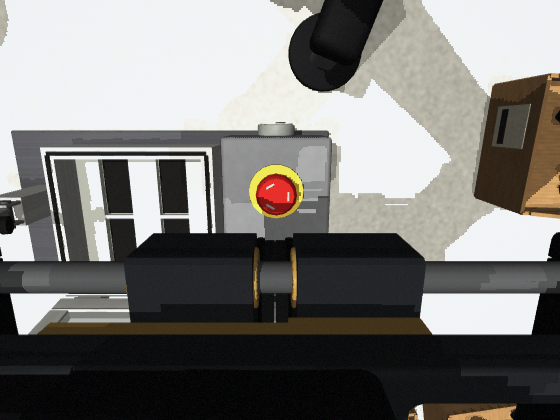

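jog_arm(
  fingers=[255, 200, 150, 100, 50, 0, 0, 0, 0, 0, 0, 0],
  linear=[
    [0, -0.5, 0.5],
    [0, -0.9, 0.5],
    [0, -0.9, 0],
    [0, -0.9, 0],
    [0, -0.9, 0],
    [0, -0.9, 0],
    [0.2, -0.9, 0],
    [0.3, -0.9, 0],
    [0.3, -0.9, 0],
    [0.3, -0.9, 0],
    [0.3, -0.9, 0],
    [0.3, -0.9, 0],
  ],
  rotation=[
    [0, 0, 0],
    [0, 0, 0],
    [0, 0, 0],
    [0, 0, 0],
    [0, 0, 0],
    [0, 0, 0],
    [0, 0, 0],
    [0, 0, 0],
    [0, 0, 0],
    [0, 0, 0],
    [0, 0, 0],
    [0, 0, 0],
  ],
)

```text
clock: 7.68
eef_pos: [0.5706, -0.2625, 0.3145]
eef_rot: [0.024, 1.0, 0.0, -0.001]
ft_force: [1.6, -0.9, 0.8]
grip_width: 0.0865
```

jog_arm(
  fingers=[0, 0, 0],
  linear=[
    [0.3, -0.5, 0],
    [0, 0, 0],
    [0, 0, 0],
  ],
  rotation=[
    [0, 0, 0],
    [0, 0, 0],
    [0, 0, 0],
  ],
)

```text
clock: 8.05
eef_pos: [0.5852, -0.2857, 0.3149]
eef_rot: [0.024, 1.0, 0.0, -0.001]
ft_force: [0.6, 1.0, 0.2]
grip_width: 0.087
```

```bash
cat >> h.py <<'E'
def joiners(name, zmid=.013):
    im=snap('wrist',name); cal=env.get_calibration('wrist')
    g=cv2.cvtColor(im,cv2.COLOR_BGR2HSV); v=g[...,2]
    m=((v<110)).astype(np.uint8); m[236:]=0
    m=cv2.morphologyEx(m,cv2.MORPH_OPEN,np.ones((3,3),np.uint8))
    n,l,s_,ce=cv2.connectedComponentsWithStats(m)
    for i in range(1,n):
        if s_[i,4]<250: continue
        Q=np.argwhere(l==i)
        P=np.array([onz(cal,u,vv,.018)[:2] for vv,u in Q]).astype(np.float32)
        c,(w,h),a=cv2.minAreaRect(P)
        L,W=max(w,h),min(w,h)
        if not(.04<L<.08 and .018<W<.045): continue
        if w<h: a+=90
        sat=np.median(g[...,1][l==i])
        print('px',ce[i].round(0),'xy@18',np.round(c,4),'ang',round((a+90)%180-90,1),'LW',round(L,4),round(W,4),'sat',sat)
E
python3 - <<'E'
from h import *
st(); joiners('w3')
E
```

```text
t 8.05 p [ 0.5852 -0.2857  0.3149] yaw 177.3 zax [-0.002  0.001 -1.   ] F [0.6 1.  0.2] w 0.087 q [-0.21  0.39  0.24 -0.   -1.43 -1.41]
px [325.  29.] xy@18 [ 0.4097 -0.214 ] ang 35.2 LW 0.0577 0.0307 sat 14.5
px [218.  36.] xy@18 [ 0.4116 -0.348 ] ang 6.3 LW 0.058 0.0281 sat 12.0
px [ 7. 69.] xy@18 [ 0.4352 -0.6176] ang -13.9 LW 0.0412 0.02 sat 137.0
px [550. 141.] xy@18 [0.5564 0.0863] ang -2.7 LW 0.0691 0.0308 sat 32.0
px [330. 149.] xy@18 [ 0.5559 -0.2094] ang 31.3 LW 0.0593 0.0283 sat 13.0
px [214. 164.] xy@18 [ 0.5681 -0.3682] ang -66.9 LW 0.0593 0.0279 sat 14.0
```

View pics/w3.png

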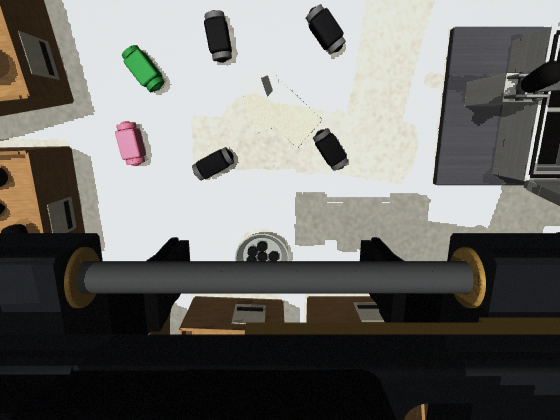

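jog_arm(
  fingers=[0, 0, 0, 0, 0, 0, 0, 0],
  linear=[
    [-0.15, 0.38, -0.6],
    [-0.15, 0.38, -0.6],
    [-0.15, 0.38, -0.6],
    [-0.14, 0.38, -0.6],
    [0, 0, -0.9],
    [0, 0, -0.9],
    [0, 0, -0.9],
    [0, 0, 0],
  ],
  rotation=[
    [0, 0, 8.5],
    [0, 0, 8.5],
    [0, 0, 8.5],
    [0, 0, 8.5],
    [0, 0, 0],
    [0, 0, 0],
    [0, 0, 0],
    [0, 0, 0],
  ],
)

```text
clock: 9.1
eef_pos: [0.5532, -0.2087, 0.0583]
eef_rot: [-0.27, 0.963, 0.002, -0.004]
ft_force: [0.3, -0.3, 0.0]
grip_width: 0.0873
```

Run:
```python
from h import *
st(); snap('wrist','w4')
```

```text
t 9.1 p [ 0.5532 -0.2087  0.0583] yaw -148.65 zax [-0.008  0.001 -1.   ] F [ 0.3 -0.3  0. ] w 0.0873 q [-0.09  0.49 -0.27 -0.   -0.81 -0.94]
```

View pics/w4.png

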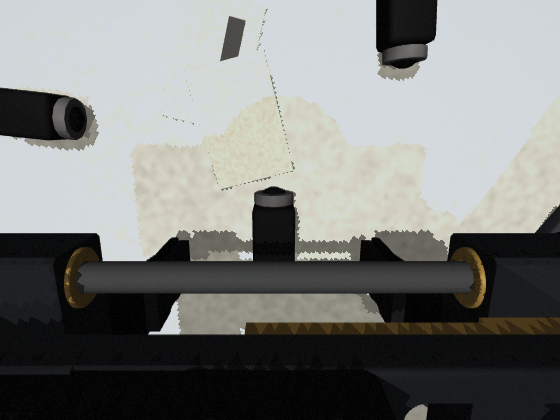

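jog_arm(
  fingers=[0, 0, 0, 0, 255, 255, 255, 255, 255, 255],
  linear=[
    [0.05, 0, -0.4],
    [0, 0, -0.3],
    [0, 0, -0.2],
    [0, 0, 0],
    [0, 0, 0],
    [0, 0, 0],
    [0, 0, 0],
    [0, 0, 0],
    [0, 0, 0],
    [0, 0, 0],
  ],
  rotation=[
    [0, 0, 0],
    [0, 0, 0],
    [0, 0, 0],
    [0, 0, 0],
    [0, 0, 0],
    [0, 0, 0],
    [0, 0, 0],
    [0, 0, 0],
    [0, 0, 0],
    [0, 0, 0],
  ],
)

```text
clock: 10.4
eef_pos: [0.5586, -0.21, 0.016]
eef_rot: [-0.27, 0.963, 0.0, -0.0]
ft_force: [-0.5, 0.4, -0.1]
grip_width: 0.035
```

jog_arm(
  fingers=[255, 255, 255],
  linear=[
    [0, 0, 0],
    [0, 0, 0],
    [0, 0, 0],
  ],
  rotation=[
    [0, 0, 0],
    [0, 0, 0],
    [0, 0, 0],
  ],
)

```text
clock: 10.78
eef_pos: [0.5585, -0.2099, 0.016]
eef_rot: [-0.27, 0.963, 0.0, -0.0]
ft_force: [-0.3, -0.9, 0.8]
grip_width: 0.0256
```

jog_arm(
  fingers=[255, 255, 255, 255, 255, 255, 255, 255, 255, 255, 255, 255],
  linear=[
    [0, 0, 0.6],
    [0, 0, 1],
    [0, 0.5, 1],
    [0, 0.8, 1],
    [0, 0.8, 1],
    [0, 0.8, 0.1],
    [0, 0.8, 0],
    [0, 0.8, 0],
    [0, 0.8, 0],
    [0, 0.8, 0],
    [0, 0.8, 0],
    [0, 0, 0],
  ],
  rotation=[
    [0, 0, 0],
    [0, 0, 0],
    [0, 0, -8.5],
    [0, 0, -8.5],
    [0, 0, -8.5],
    [0, 0, -8.5],
    [0, 0, 0],
    [0, 0, 0],
    [0, 0, 0],
    [0, 0, 0],
    [0, 0, 0],
    [0, 0, 0],
  ],
)

```text
clock: 12.28
eef_pos: [0.5584, 0.1353, 0.2482]
eef_rot: [0.022, 1.0, 0.0, -0.0]
ft_force: [-0.2, -0.2, -1.0]
grip_width: 0.0254
```

Run:
```python
from h import *
st(); snap('wrist','w5'); im=snap('side','s5'); cv2.imwrite('pics/s5c.png',cv2.resize(im[60:260,180:380],None,fx=3,fy=3,interpolation=cv2.INTER_CUBIC))
```

```text
t 12.28 p [0.5584 0.1353 0.2482] yaw 177.5 zax [-0.  0. -1.] F [-0.2 -0.2 -1. ] w 0.0254 q [ 0.52  0.28 -0.08 -0.   -1.21 -2.13]
```

View pics/w5.png

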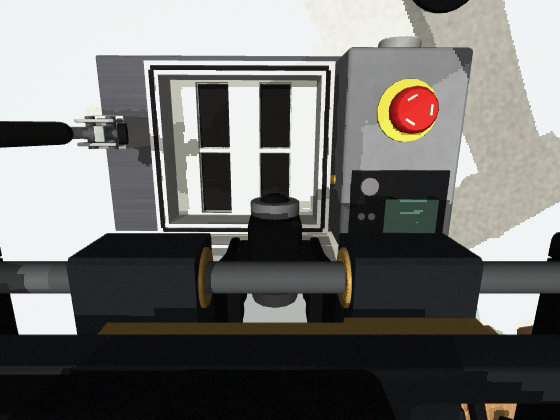

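View pics/s5c.png

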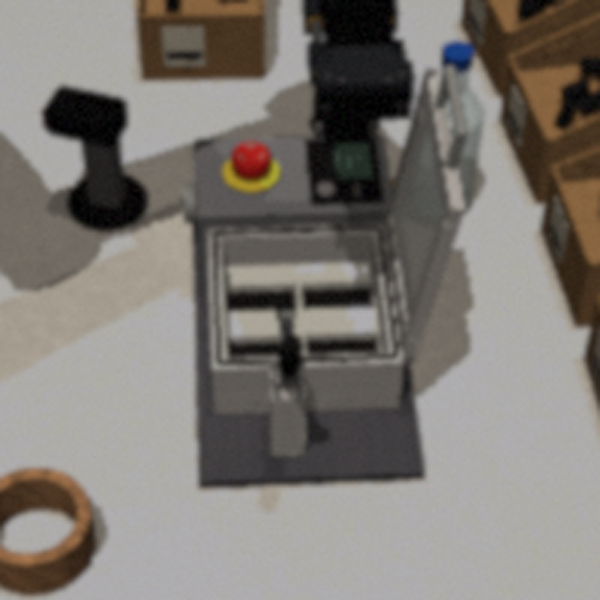

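Run:
```python
from h import *
im=cv2.imread('pics/w5.png'); cal=env.get_calibration('wrist')
v=cv2.cvtColor(im,cv2.COLOR_BGR2GRAY)
m=(v<60).astype(np.uint8); m[:75]=0; m[215:]=0; m[:,:190]=0; m[:,300:]=0
n,l,s,c=cv2.connectedComponentsWithStats(m)
for i in range(1,n):
    if s[i,4]>300:
        x,y,w,h,a=s[i]; print(s[i])
        Q=np.argwhere(l==i)[:,::-1].astype(np.float32)
        P=np.array([onz(cal,u,vv,.030)[:2] for u,vv in Q]).astype(np.float32)
        print('floor', [np.round(t,4) for t in cv2.minAreaRect(P)], 'top UL',onz(cal,x,y,.038)[:2].round(4),'UR',onz(cal,x+w,y,.038)[:2].round(4),'LL',onz(cal,x,y+h,.038)[:2].round(4))
for u,vv in [(148,63),(334,60),(160,229),(327,231)]: print(onz(cal,u,vv,.076)[:2].round(4))
# clamp: hinge
print('clamp hinge',onz(cal,108,130,.104).round(4),'post back',onz(cal,128,116,.092),onz(cal,128,146,.092))
```

```text
[ 198   84   32   63 1833]
floor [array([0.4808, 0.07  ]), array([0.0316, 0.0649]), np.float64(87.0541)] top UL [0.4487 0.058 ] UR [0.4503 0.0913] LL [0.513  0.0514]
[ 260   84   30   63 1823]
floor [array([0.484 , 0.1362]), array([0.0311, 0.0651]), np.float64(87.8644)] top UL [0.4518 0.1224] UR [0.4533 0.1536] LL [0.5162 0.1187]
[ 201  153   30   57 1580]
floor [array([0.553 , 0.0663]), array([0.0315, 0.0644]), np.float64(87.1236)] top UL [0.5196 0.054 ] UR [0.5211 0.0867] LL [0.5835 0.0475]
[ 251  153   48   62 1582]
floor [array([0.5571, 0.1381]), array([0.0564, 0.0668]), np.float64(76.6596)] top UL [0.5222 0.1085] UR [0.5247 0.1608] LL [0.592 0.104]
[0.4329 0.0218]
[0.4385 0.1929]
[0.5925 0.0121]
[0.6028 0.1848]
clamp hinge [ 0.491  -0.0116  0.104 ] post back [0.47943597 0.00290277 0.092     ] [ 0.50612619 -0.00121047  0.092     ]
```

jog_arm(
  fingers=[255, 255, 255, 255, 255, 255, 255],
  linear=[
    [0.02, 0, -0.9],
    [0, 0, -0.9],
    [0, 0, -0.9],
    [0, 0, -0.6],
    [0, 0, -0.4],
    [0, 0, -0.24],
    [0, 0, 0],
  ],
  rotation=[
    [0, 0, 0],
    [0, 0, 0],
    [0, 0, 0],
    [0, 0, 0],
    [0, 0, 0],
    [0, 0, 0],
    [0, 0, 0],
  ],
)

```text
clock: 13.25
eef_pos: [0.5594, 0.1322, 0.0512]
eef_rot: [0.024, 1.0, -0.0, -0.001]
ft_force: [-0.8, -0.9, -0.7]
grip_width: 0.0257
```

Run:
```python
from h import *
st(); snap('wrist','w6')
```

```text
t 13.25 p [0.5594 0.1322 0.0512] yaw 177.25 zax [-0.001 -0.001 -1.   ] F [-0.8 -0.9 -0.7] w 0.0257 q [ 0.51  0.48 -0.33  0.   -0.77 -2.13]
```

View pics/w6.png

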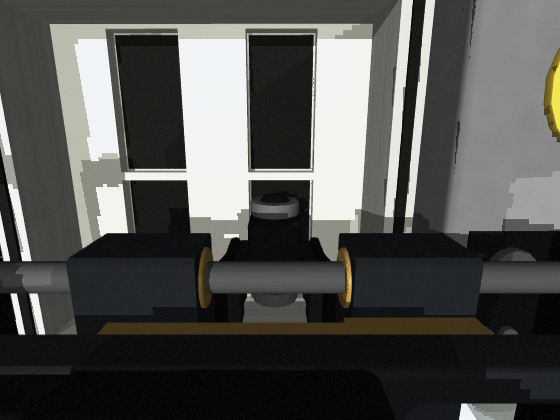

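jog_arm(
  fingers=[255, 255, 255],
  linear=[
    [0, 0.05, 0],
    [0, 0, -0.04],
    [0, 0, 0],
  ],
  rotation=[
    [0, 0, 0],
    [0, 0, 0],
    [0, 0, 0],
  ],
)

```text
clock: 13.68
eef_pos: [0.5596, 0.1358, 0.0499]
eef_rot: [0.023, 1.0, 0.0, 0.0]
ft_force: [-0.1, -0.2, -1.7]
grip_width: 0.0255
```

Run:
```python
from h import *
st(); im=snap('wrist','w7'); cv2.imwrite('pics/w7c.png',cv2.resize(im[120:330,180:380],None,fx=3,fy=2.8))
```

```text
t 13.68 p [0.5596 0.1358 0.0499] yaw 177.31 zax [ 0.  0. -1.] F [-0.1 -0.2 -1.7] w 0.0255 q [ 0.52  0.48 -0.33 -0.   -0.76 -2.14]
```

View pics/w7c.png

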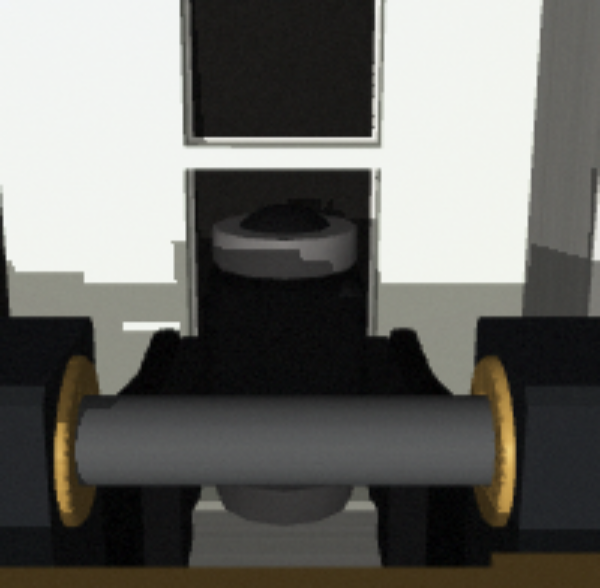

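Well centred over the back-left nest (cap at col 275, nest edges 243–305). Lower a bit and release.

jog_arm(
  fingers=[255, 130, 130, 130, 130, 130, 130],
  linear=[
    [0, 0, -0.04],
    [0, 0, 0],
    [0, 0, 0],
    [0, 0, 0],
    [0, 0, 0.3],
    [0, 0, 1],
    [0, 0, 1],
  ],
  rotation=[
    [0, 0, 0],
    [0, 0, 0],
    [0, 0, 0],
    [0, 0, 0],
    [0, 0, 0],
    [0, 0, 0],
    [0, 0, 0],
  ],
)

```text
clock: 14.6
eef_pos: [0.5596, 0.1355, 0.1649]
eef_rot: [0.023, 1.0, -0.0, 0.0]
ft_force: [0.8, 1.0, 0.6]
grip_width: 0.0427
```

jog_arm(
  fingers=[0, 0, 0],
  linear=[
    [0, 0, 1],
    [0, 0, 0.8],
    [0, 0, 0],
  ],
  rotation=[
    [0, 0, 0],
    [0, 0, 0],
    [0, 0, 0],
  ],
)

```text
clock: 14.98
eef_pos: [0.5613, 0.1362, 0.2582]
eef_rot: [0.023, 1.0, 0.002, 0.005]
ft_force: [-0.4, -0.1, 0.3]
grip_width: 0.065
```

Run:
```python
from h import *
st(); im=snap('wrist','w8'); im=snap('side','s8'); cv2.imwrite('pics/s8c.png',cv2.resize(im[60:360,180:380],None,fx=2,fy=2,interpolation=cv2.INTER_CUBIC))
```

```text
t 14.97 p [0.5613 0.1362 0.2582] yaw 177.33 zax [ 0.009  0.004 -1.   ] F [-0.4 -0.1  0.3] w 0.065 q [ 0.52  0.28 -0.06  0.   -1.22 -2.14]
```

View pics/w8.png

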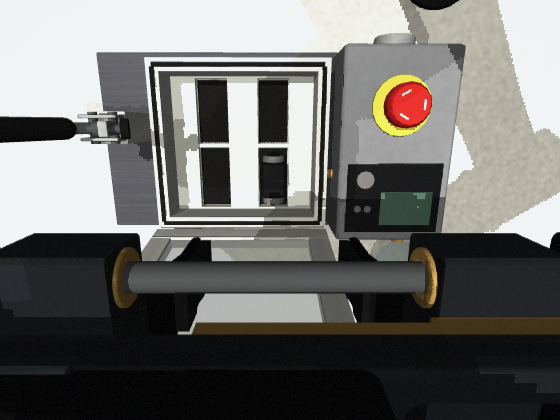

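View pics/s8c.png

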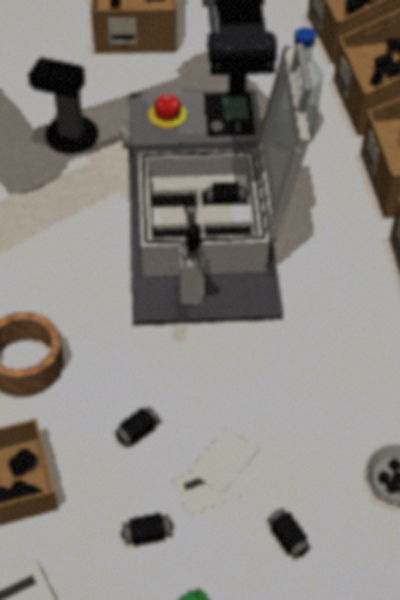

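jog_arm(
  fingers=[0, 0, 0, 0, 0, 0, 0, 0, 0, 0, 0, 0],
  linear=[
    [-0.34, -0.78, 0],
    [-0.34, -0.78, 0],
    [-0.34, -0.78, 0],
    [-0.34, -0.78, 0],
    [-0.34, -0.78, 0],
    [-0.34, -0.78, 0],
    [-0.34, -0.78, 0],
    [-0.34, -0.78, -0.6],
    [-0.34, -0.78, -0.6],
    [0, 0, -0.9],
    [0, 0, -0.9],
    [0, 0, -0.6],
  ],
  rotation=[
    [0, 0, 9.5],
    [0, 0, 9.5],
    [0, 0, 9.5],
    [0, 0, 9.5],
    [0, 0, 0],
    [0, 0, 0],
    [0, 0, 0],
    [0, 0, 0],
    [0, 0, 0],
    [0, 0, 0],
    [0, 0, 0],
    [0, 0, 0],
  ],
)

```text
clock: 16.58
eef_pos: [0.4041, -0.2152, 0.0697]
eef_rot: [-0.303, 0.953, 0.001, -0.002]
ft_force: [-0.8, -0.7, 0.6]
grip_width: 0.0869
```

Run:
```python
from h import *
st(); im=snap('wrist','w9')
```

```text
t 16.57 p [ 0.4041 -0.2152  0.0697] yaw -144.75 zax [-0.005  0.001 -1.   ] F [-0.8 -0.7  0.6] w 0.0869 q [-0.13  0.29 -0.59 -0.   -0.7  -0.82]
```

View pics/w9.png

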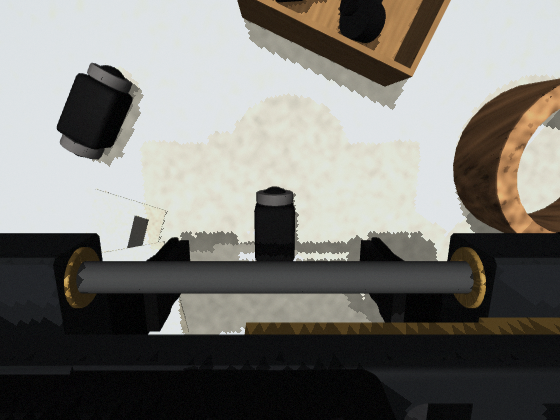

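jog_arm(
  fingers=[0, 0, 0, 0, 255, 255, 255, 255, 255, 255, 255, 255],
  linear=[
    [0.08, 0.02, -0.4],
    [0, 0, -0.4],
    [0, 0, -0.26],
    [0, 0, 0],
    [0, 0, 0],
    [0, 0, 0],
    [0, 0, 0],
    [0, 0, 0],
    [0, 0, 0],
    [0, 0, 0],
    [0, 0, 0],
    [0, 0, 0],
  ],
  rotation=[
    [0, 0, 0],
    [0, 0, 0],
    [0, 0, 0],
    [0, 0, 0],
    [0, 0, 0],
    [0, 0, 0],
    [0, 0, 0],
    [0, 0, 0],
    [0, 0, 0],
    [0, 0, 0],
    [0, 0, 0],
    [0, 0, 0],
  ],
)

```text
clock: 18.12
eef_pos: [0.4103, -0.2143, 0.0196]
eef_rot: [-0.303, 0.953, 0.0, -0.0]
ft_force: [-1.1, 1.2, 0.7]
grip_width: 0.0257
```

jog_arm(
  fingers=[120, 120, 120, 255, 255, 255, 255],
  linear=[
    [0, 0, 0],
    [0, 0, 0],
    [0, 0, -0.12],
    [0, 0, 0],
    [0, 0, 0],
    [0, 0, 0],
    [0, 0, 0],
  ],
  rotation=[
    [0, 0, 0],
    [0, 0, 0],
    [0, 0, 0],
    [0, 0, 0],
    [0, 0, 0],
    [0, 0, 0],
    [0, 0, 0],
  ],
)

```text
clock: 19.0
eef_pos: [0.4105, -0.2144, 0.0137]
eef_rot: [-0.303, 0.953, 0.0, 0.0]
ft_force: [0.1, -0.1, -0.9]
grip_width: 0.0255
```

jog_arm(
  fingers=[255, 255, 255, 255, 255, 255, 255, 255, 255, 255, 255, 255],
  linear=[
    [0, 0, 0.6],
    [0, 0, 1],
    [0, 0, 1],
    [0.16, 0.78, 1],
    [0.16, 0.78, 1],
    [0.16, 0.78, 0.1],
    [0.16, 0.78, 0],
    [0.16, 0.78, 0],
    [0.16, 0.78, 0],
    [0.16, 0.78, 0],
    [0.16, 0.78, 0],
    [0.17, 0.8, 0],
  ],
  rotation=[
    [0, 0, 0],
    [0, 0, 0],
    [0, 0, -9.5],
    [0, 0, -9.5],
    [0, 0, -9.5],
    [0, 0, -9.5],
    [0, 0, 0],
    [0, 0, 0],
    [0, 0, 0],
    [0, 0, 0],
    [0, 0, 0],
    [0, 0, 0],
  ],
)

```text
clock: 20.5
eef_pos: [0.4825, 0.1371, 0.2463]
eef_rot: [0.024, 1.0, 0.0, -0.0]
ft_force: [0.9, -0.2, -1.1]
grip_width: 0.0257
```

jog_arm(
  fingers=[255, 255, 255, 255, 255, 255],
  linear=[
    [0, 0, 0],
    [0, 0, -1],
    [0, 0, -1],
    [0, 0, -0.9],
    [0, 0, -0.6],
    [0, 0, 0],
  ],
  rotation=[
    [0, 0, 0],
    [0, 0, 0],
    [0, 0, 0],
    [0, 0, 0],
    [0, 0, 0],
    [0, 0, 0],
  ],
)

```text
clock: 21.25
eef_pos: [0.4814, 0.1343, 0.0698]
eef_rot: [0.024, 1.0, -0.001, -0.002]
ft_force: [-0.3, 0.8, 0.0]
grip_width: 0.0254
```

Run:
```python
from h import *
st(); im=snap('wrist','w10')
```

```text
t 21.25 p [0.4814 0.1343 0.0698] yaw 177.25 zax [-0.004 -0.003 -1.   ] F [-0.3  0.8  0. ] w 0.0254 q [ 0.6   0.35 -0.49 -0.   -0.73 -2.22]
```

View pics/w10.png

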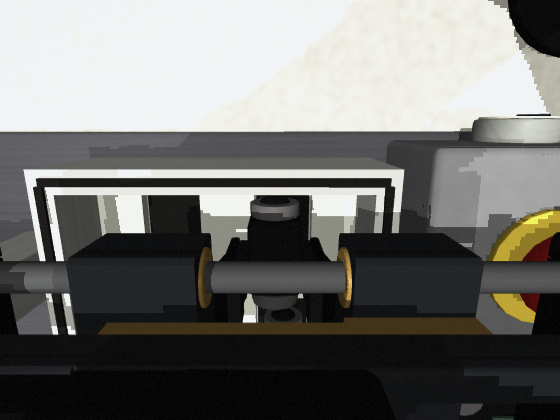

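jog_arm(
  fingers=[255, 255, 255, 255],
  linear=[
    [0.04, 0.05, -0.2],
    [0, 0, -0.2],
    [0, 0, 0],
    [0, 0, 0],
  ],
  rotation=[
    [0, 0, 0],
    [0, 0, 0],
    [0, 0, 0],
    [0, 0, 0],
  ],
)

```text
clock: 21.8
eef_pos: [0.4848, 0.1385, 0.0517]
eef_rot: [0.023, 1.0, 0.0, 0.0]
ft_force: [0.1, 0.5, -0.3]
grip_width: 0.0258
```

Run:
```python
from h import *
st(); im=snap('wrist','w11'); cv2.imwrite('pics/w11c.png',cv2.resize(im[120:330,180:380],None,fx=3,fy=2.8))
```

```text
t 21.8 p [0.4848 0.1385 0.0517] yaw 177.31 zax [ 0.  0. -1.] F [ 0.1  0.5 -0.3] w 0.0258 q [ 0.6   0.38 -0.5   0.   -0.69 -2.22]
```

View pics/w11c.png

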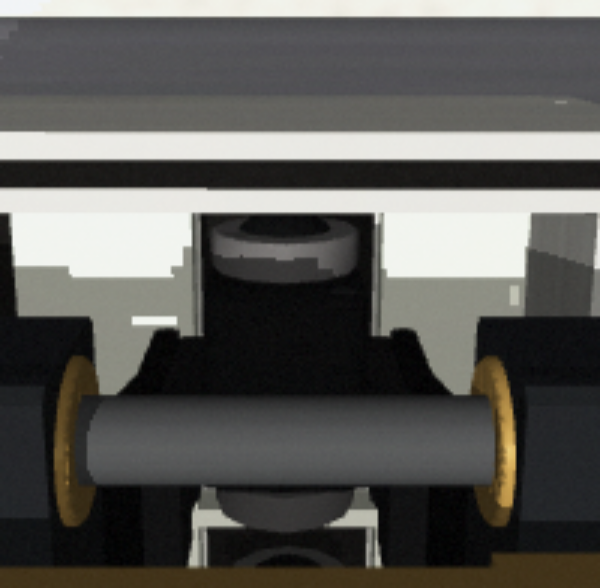

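jog_arm(
  fingers=[255, 255, 130, 130, 130, 130, 130, 130, 0],
  linear=[
    [0, 0, -0.13],
    [0, 0, 0],
    [0, 0, 0],
    [0, 0, 0],
    [0, 0, 0],
    [0, 0, 0.3],
    [0, 0, 1],
    [0, 0, 1],
    [0, 0, 1],
  ],
  rotation=[
    [0, 0, 0],
    [0, 0, 0],
    [0, 0, 0],
    [0, 0, 0],
    [0, 0, 0],
    [0, 0, 0],
    [0, 0, 0],
    [0, 0, 0],
    [0, 0, 0],
  ],
)

```text
clock: 22.98
eef_pos: [0.4845, 0.1382, 0.2117]
eef_rot: [0.024, 1.0, 0.0, 0.0]
ft_force: [0.0, 0.8, 0.2]
grip_width: 0.0472
```

jog_arm(
  fingers=[0, 0, 0],
  linear=[
    [0, 0, 0.9],
    [0, 0, 0],
    [0, 0, 0],
  ],
  rotation=[
    [0, 0, 0],
    [0, 0, 0],
    [0, 0, 0],
  ],
)

```text
clock: 23.35
eef_pos: [0.4841, 0.1382, 0.2544]
eef_rot: [0.024, 1.0, 0.0, -0.001]
ft_force: [-1.0, -0.1, -0.4]
grip_width: 0.0746
```

Run:
```python
from h import *
st(); im=snap('side','s12'); cv2.imwrite('pics/s12c.png',cv2.resize(im[60:360,180:380],None,fx=2,fy=2,interpolation=cv2.INTER_CUBIC))
```

```text
t 23.35 p [0.4841 0.1382 0.2544] yaw 177.29 zax [-0.001  0.    -1.   ] F [-1.  -0.1 -0.4] w 0.0746 q [ 0.6   0.15 -0.23 -0.   -1.19 -2.22]
```

View pics/s12c.png

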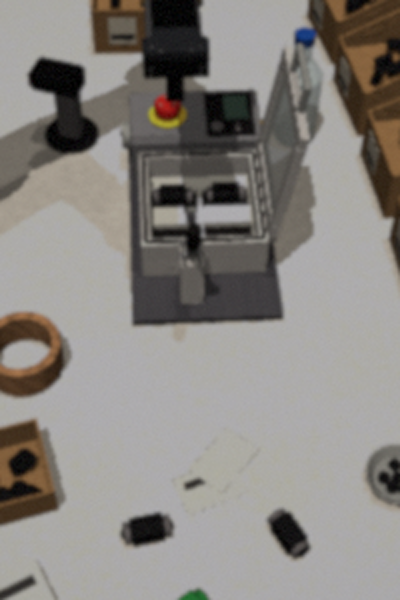

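jog_arm(
  fingers=[0, 0, 0, 0, 0, 0, 0, 0, 0, 0, 0, 0],
  linear=[
    [0.14, -0.84, 0],
    [0.14, -0.84, 0],
    [0.14, -0.84, 0],
    [0.14, -0.84, 0],
    [0.14, -0.84, 0],
    [0.14, -0.84, 0],
    [0.14, -0.84, 0],
    [0.14, -0.84, 0],
    [0.14, -0.84, -0.4],
    [0.14, -0.84, -0.4],
    [0.14, -0.84, -0.4],
    [0.14, -0.85, -0.4],
  ],
  rotation=[
    [0, 0, -8],
    [0, 0, -8],
    [0, 0, -8],
    [0, 0, -8],
    [0, 0, -8],
    [0, 0, -8],
    [0, 0, -8],
    [0, 0, -8],
    [0, 0, 0],
    [0, 0, 0],
    [0, 0, 0],
    [0, 0, 0],
  ],
)

```text
clock: 24.9
eef_pos: [0.568, -0.3672, 0.172]
eef_rot: [0.55, 0.835, -0.0, -0.002]
ft_force: [0.1, 0.4, 0.6]
grip_width: 0.0869
```

jog_arm(
  fingers=[0, 0, 0, 0],
  linear=[
    [0, 0, -0.9],
    [0, 0, -0.9],
    [0, 0, -0.4],
    [0, 0, 0],
  ],
  rotation=[
    [0, 0, 0],
    [0, 0, 0],
    [0, 0, 0],
    [0, 0, 0],
  ],
)

```text
clock: 25.4
eef_pos: [0.5664, -0.3653, 0.0609]
eef_rot: [0.55, 0.835, -0.001, -0.004]
ft_force: [0.4, 0.5, 0.5]
grip_width: 0.0874
```

Run:
```python
from h import *
st(); im=snap('wrist','w13')
```

```text
t 25.4 p [ 0.5664 -0.3653  0.0609] yaw 113.28 zax [-0.007  0.003 -1.   ] F [0.4 0.5 0.5] w 0.0874 q [-0.33  0.61 -0.05 -0.   -0.92 -2.4 ]
```

View pics/w13.png

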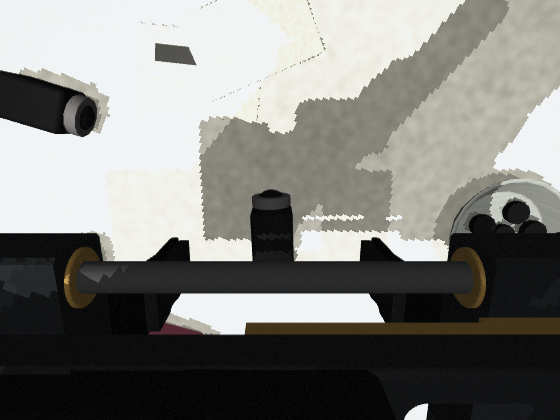

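jog_arm(
  fingers=[0, 0, 0, 0, 255, 255, 255, 255, 255, 255, 255, 255],
  linear=[
    [0.02, -0.04, -0.4],
    [0, 0, -0.35],
    [0, 0, -0.2],
    [0, 0, 0],
    [0, 0, 0],
    [0, 0, 0],
    [0, 0, 0],
    [0, 0, 0],
    [0, 0, 0],
    [0, 0, 0],
    [0, 0, 0],
    [0, 0, 0],
  ],
  rotation=[
    [0, 0, 0],
    [0, 0, 0],
    [0, 0, 0],
    [0, 0, 0],
    [0, 0, 0],
    [0, 0, 0],
    [0, 0, 0],
    [0, 0, 0],
    [0, 0, 0],
    [0, 0, 0],
    [0, 0, 0],
    [0, 0, 0],
  ],
)

```text
clock: 26.95
eef_pos: [0.5695, -0.3681, 0.0174]
eef_rot: [0.55, 0.835, -0.0, -0.0]
ft_force: [-0.6, -0.1, 0.7]
grip_width: 0.0257
```

jog_arm(
  fingers=[255, 255, 255, 255, 255, 255, 255, 255, 255, 255, 255, 255],
  linear=[
    [0, 0, 0.6],
    [0, 0, 1],
    [-0.03, 0.87, 1],
    [-0.03, 0.87, 1],
    [-0.03, 0.87, 1],
    [-0.03, 0.87, 0.1],
    [-0.03, 0.87, 0],
    [-0.03, 0.87, 0],
    [-0.03, 0.87, 0],
    [-0.03, 0.87, 0],
    [-0.03, 0.87, 0],
    [-0.03, 0.9, 0],
  ],
  rotation=[
    [0, 0, 0],
    [0, 0, 0],
    [0, 0, 8],
    [0, 0, 8],
    [0, 0, 8],
    [0, 0, 8],
    [0, 0, 8],
    [0, 0, 8],
    [0, 0, 8],
    [0, 0, 8],
    [0, 0, 0],
    [0, 0, 0],
  ],
)

```text
clock: 28.45
eef_pos: [0.5547, 0.0624, 0.2438]
eef_rot: [0.024, 1.0, 0.0, 0.0]
ft_force: [0.2, -0.2, -0.0]
grip_width: 0.0255
```

jog_arm(
  fingers=[255, 255, 255],
  linear=[
    [0, 0, 0],
    [0, 0, -0.4],
    [0, 0, 0],
  ],
  rotation=[
    [0, 0, 0],
    [0, 0, 0],
    [0, 0, 0],
  ],
)

```text
clock: 28.82
eef_pos: [0.5538, 0.0601, 0.2224]
eef_rot: [0.024, 1.0, -0.001, -0.002]
ft_force: [0.2, -0.5, -1.2]
grip_width: 0.0256
```

Run:
```python
from h import *
st(); im=snap('wrist','w14')
```

```text
t 28.82 p [0.5538 0.0601 0.2224] yaw 177.26 zax [-0.004 -0.001 -1.   ] F [ 0.2 -0.5 -1.2] w 0.0256 q [ 0.4   0.27 -0.16 -0.   -1.14 -2.02]
```

View pics/w14.png

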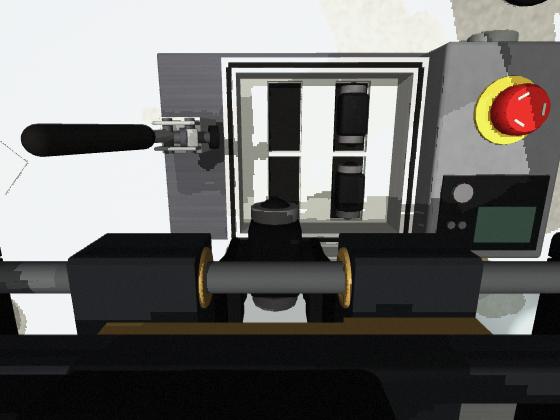

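jog_arm(
  fingers=[255, 255, 255, 255, 255, 255],
  linear=[
    [0.02, 0.16, 0],
    [0, 0, -0.8],
    [0, 0, -0.8],
    [0, 0, -0.8],
    [0, 0, 0],
    [0, 0, 0],
  ],
  rotation=[
    [0, 0, 0],
    [0, 0, 0],
    [0, 0, 0],
    [0, 0, 0],
    [0, 0, 0],
    [0, 0, 0],
  ],
)

```text
clock: 29.62
eef_pos: [0.5576, 0.0694, 0.1058]
eef_rot: [0.023, 1.0, 0.0, 0.002]
ft_force: [0.6, -0.1, -0.2]
grip_width: 0.0254
```

Run:
```python
from h import *
st(); im=snap('wrist','w15'); im=snap('side','s15'); cv2.imwrite('pics/s15c.png',cv2.resize(im[60:260,180:380],None,fx=3,fy=3,interpolation=cv2.INTER_CUBIC))
```

```text
t 29.62 p [0.5576 0.0694 0.1058] yaw 177.34 zax [ 0.003  0.001 -1.   ] F [ 0.6 -0.1 -0.2] w 0.0254 q [ 0.41  0.39 -0.31  0.   -0.87 -2.03]
```

View pics/w15.png

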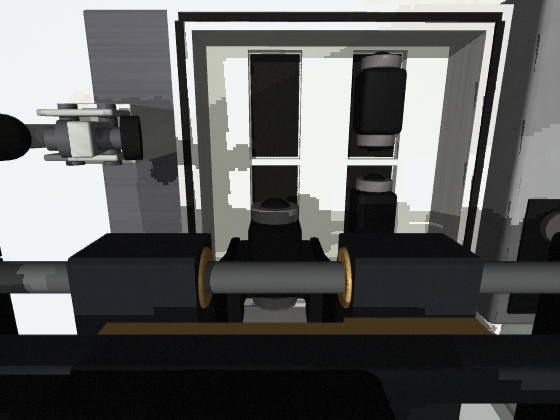

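View pics/s15c.png

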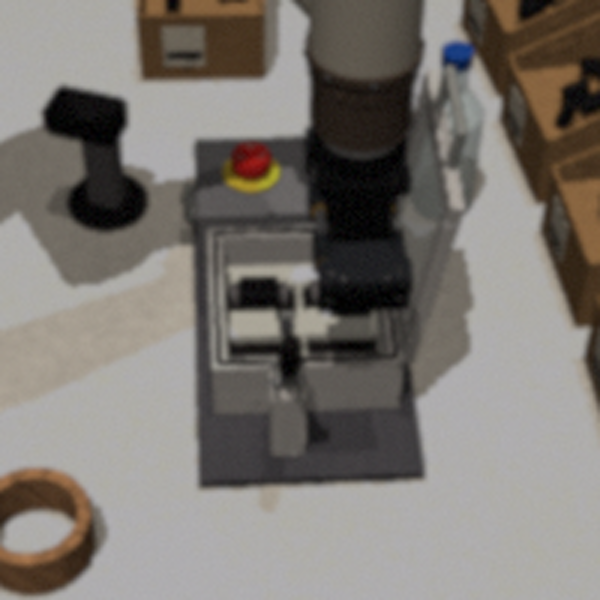

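jog_arm(
  fingers=[255, 255, 255, 255, 255],
  linear=[
    [-0.03, 0, -0.5],
    [0, 0, -0.4],
    [0, 0, -0.14],
    [0, 0, 0],
    [0, 0, 0],
  ],
  rotation=[
    [0, 0, 0],
    [0, 0, 0],
    [0, 0, 0],
    [0, 0, 0],
    [0, 0, 0],
  ],
)

```text
clock: 30.35
eef_pos: [0.5554, 0.0692, 0.0531]
eef_rot: [0.023, 1.0, 0.0, 0.001]
ft_force: [0.0, 0.5, -1.3]
grip_width: 0.0256
```

Run:
```python
from h import *
st(); im=snap('wrist','w16'); cv2.imwrite('pics/w16c.png',cv2.resize(im[120:330,180:380],None,fx=3,fy=2.8))
```

```text
t 30.35 p [0.5554 0.0692 0.0531] yaw 177.32 zax [ 0.002  0.001 -1.   ] F [ 0.   0.5 -1.3] w 0.0256 q [ 0.41  0.45 -0.37  0.   -0.75 -2.03]
```

View pics/w16c.png

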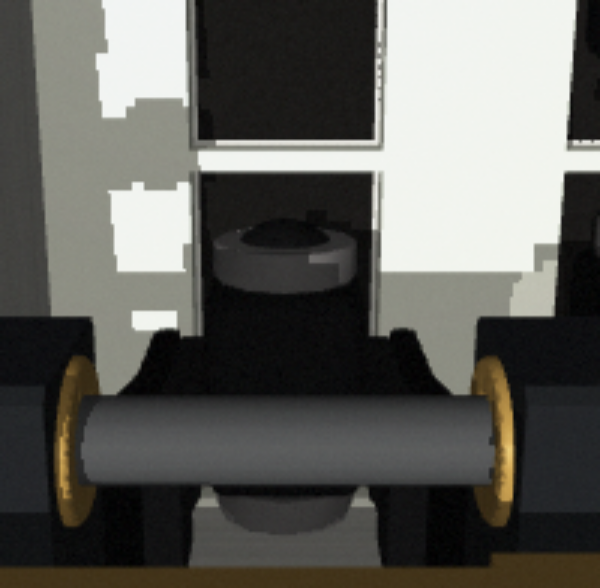

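Centred; lower 4 mm, release, rise.

jog_arm(
  fingers=[255, 255, 130, 130, 130, 130, 130, 130, 0, 0, 0],
  linear=[
    [0, 0, -0.08],
    [0, 0, 0],
    [0, 0, 0],
    [0, 0, 0],
    [0, 0, 0],
    [0, 0, 0.3],
    [0, 0, 1],
    [0, 0, 1],
    [0, 0, 1],
    [0, 0, 0.9],
    [0, 0, 0],
  ],
  rotation=[
    [0, 0, 0],
    [0, 0, 0],
    [0, 0, 0],
    [0, 0, 0],
    [0, 0, 0],
    [0, 0, 0],
    [0, 0, 0],
    [0, 0, 0],
    [0, 0, 0],
    [0, 0, 0],
    [0, 0, 0],
  ],
)

```text
clock: 31.78
eef_pos: [0.5565, 0.0694, 0.2638]
eef_rot: [0.023, 1.0, 0.002, 0.005]
ft_force: [0.2, 0.4, -0.7]
grip_width: 0.0651
```

Run:
```python
from h import *
st(); im=snap('wrist','w17'); snap('side','s17'); cal=env.get_calibration('side')
im=cv2.imread('pics/s17.png'); g=cv2.cvtColor(im,cv2.COLOR_BGR2HSV)
m=((g[...,2]<75)).astype(np.uint8); m[:250]=0; m[:,:230]=0;m[:,345:]=0
n,l,s_,ce=cv2.connectedComponentsWithStats(m)
for i in range(1,n):
    if 80<s_[i,4]<600: print(ce[i],onz(cal,*ce[i],.016).round(4))
```

```text
t 31.77 p [0.5565 0.0694 0.2638] yaw 177.33 zax [ 0.011  0.003 -1.   ] F [ 0.2  0.4 -0.7] w 0.0651 q [ 0.41  0.24 -0.09  0.   -1.22 -2.03]
[253.29288703 324.39748954] [ 0.4099 -0.3507  0.016 ]
```

View pics/w17.png

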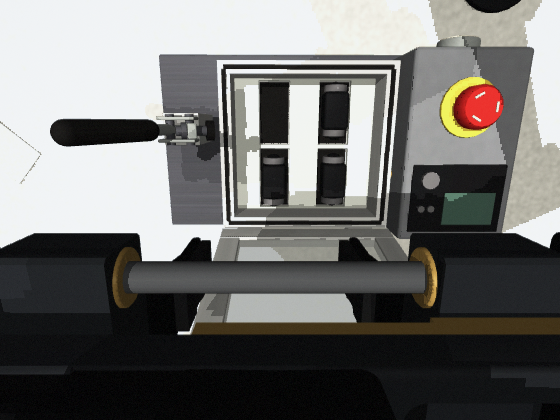

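Run:
```python
from h import *
im=cv2.imread('pics/s17.png'); cv2.imwrite('pics/s17c.png',cv2.resize(im[130:220,220:320],None,fx=7,fy=6,interpolation=cv2.INTER_CUBIC))
im=cv2.imread('pics/w17.png'); cv2.imwrite('pics/w17c.png',cv2.resize(im[80:180,40:250],None,fx=3.7,fy=3.7,interpolation=cv2.INTER_CUBIC))
```

```text
(no output)
```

View pics/s17c.png

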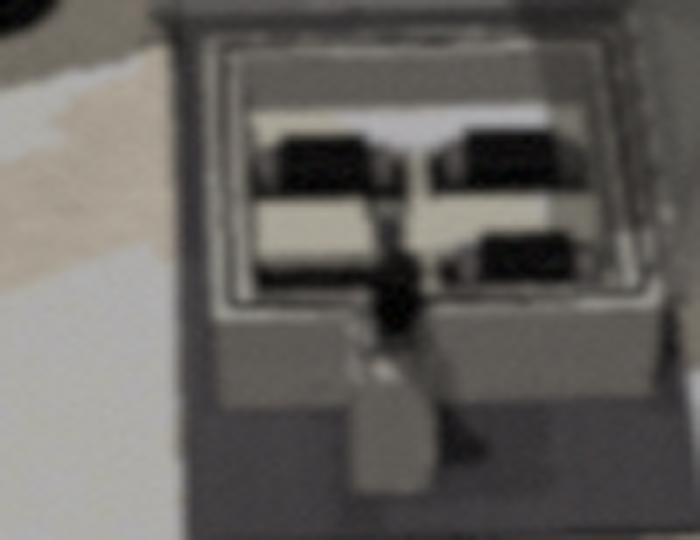

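View pics/w17c.png

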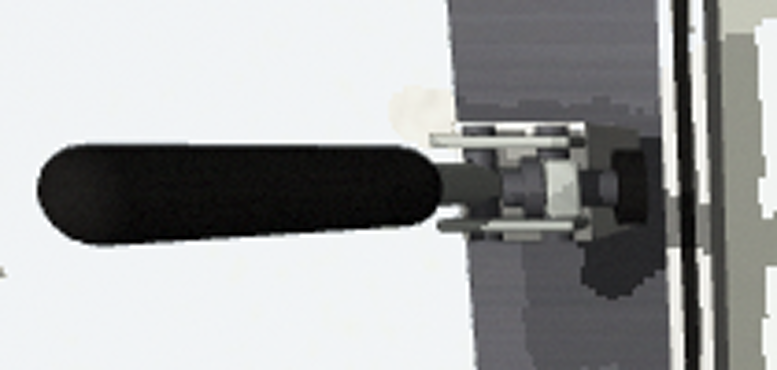

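Run:
```python
from h import *
from scipy.optimize import least_squares
cw=env.get_calibration('wrist'); cs=env.get_calibration('side')
yx=np.array([.0464,.9989,0]); 
def pt(hx,hy,th,r): return np.array([hx,hy,.104])-yx*r*np.cos(th)+np.array([0,0,r*np.sin(th)])
def f(p):
    hx,hy,th=p
    return np.r_[proj(cw,pt(hx,hy,th,.030))-[158.9,129.5],proj(cw,pt(hx,hy,th,.105))-[53,131.4],(proj(cs,pt(hx,hy,th,.1))-[276.4,178.3])]
s=least_squares(f,[.491,-.02,1.]); print(s.x,s.fun.round(1))
# arm pad triangulate
def tri(c1,p1,c2,p2):
    o1,d1=ray(c1,*p1);o2,d2=ray(c2,*p2)
    A=np.stack([d1,-d2],1); t=np.linalg.lstsq(A,o2-o1,rcond=None)[0]
    a,b=o1+d1*t[0],o2+d2*t[1]; return (a+b)/2,np.linalg.norm(a-b)
print('pad',tri(cw,(209,131),cs,(275.7,158.7)))
print('post side top',[onz(cs,220+x/7,130+y/6,.092).round(3) for x,y in [(355,360),(435,385)]])
# lid bar in side
```

```text
[ 0.4896263  -0.00982519  0.87247881] [-3.3  0.2  3.3 -0.1 -1.2  2.8]
pad (array([0.49471547, 0.02130957, 0.15671956]), np.float64(0.006138202875286768))
post side top [array([ 0.481, -0.025,  0.092]), array([ 0.508, -0.042,  0.092])]
```

jog_arm(
  fingers=[0, 0, 0, 0, 0, 0],
  linear=[
    [-0.5, 0, 0],
    [-0.5, 0, 0],
    [-0.5, 0, 0],
    [0, 0, -0.4],
    [0, 0, 0],
    [0, 0, 0],
  ],
  rotation=[
    [-0.5, -10, 0],
    [-0.5, -10, 0],
    [-0.5, -10, 0],
    [0, 0, 0],
    [0, 0, 0],
    [0, 0, 0],
  ],
)

```text
clock: 32.62
eef_pos: [0.49, 0.0642, 0.2407]
eef_rot: [0.027, 0.97, -0.013, 0.241]
ft_force: [0.0, 0.2, 0.7]
grip_width: 0.0868
```

Run:
```python
from h import *
st(); im=snap('wrist','w18')
```

```text
t 32.62 p [0.49   0.0642 0.2407] yaw 176.96 zax [ 0.466 -0.038 -0.884] F [0.  0.2 0.7] w 0.0868 q [ 0.59 -0.08 -0.81  0.61 -0.53 -2.7 ]
```

View pics/w18.png

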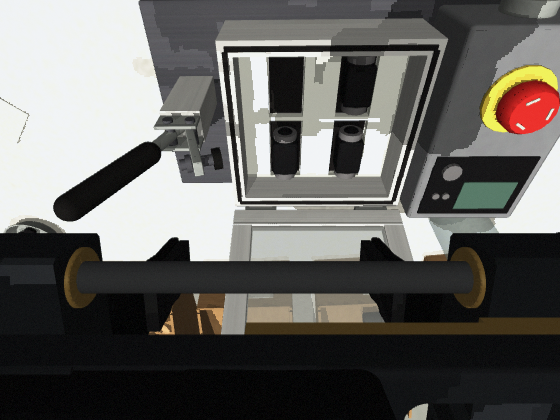

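```bash
python3 - <<'E'
from h import *
import pickle
# recompute w17 calib: pose at w17 state
from scipy.spatial.transform import Rotation as R
E=env.get_calibration('wrist'); s=env.read_state()
def Tm(p,q):
    M=np.eye(4); M[:3,:3]=R.from_quat(q).as_matrix(); M[:3,3]=p; return M
X=E['extrinsics']@Tm(s['eef_pos'],s['eef_rot'])   # tool->cam
q17=np.array([.023,1.0,.002,.005]); q17/=np.linalg.norm(q17)
E17={'mtx':E['mtx'],'extrinsics':X@np.linalg.inv(Tm([.5565,.0694,.2638],q17))}
def tri(c1,p1,c2,p2):
    o1,d1=ray(c1,*p1);o2,d2=ray(c2,*p2)
    t=np.linalg.lstsq(np.stack([d1,-d2],1),o2-o1,rcond=None)[0]
    a,b=o1+d1*t[0],o2+d2*t[1]; return ((a+b)/2).round(4),np.linalg.norm(a-b).round(4)
print('check nest fr corner', tri(E17,(260,84),E,(270,57)))
print('pad',tri(E17,(210,131),E,(216,158)))
print('grip tip',tri(E17,(55,131),E,(68,208)))
print('grip root',tri(E17,(157,130),E,(152,150)))
print('bracket topleft front',tri(E17,(157,115),E,(157,122)))
print('bracket right front',tri(E17,(198,114),E,(199,117)))
E
cd pics; python3 -c "
import cv2;im=cv2.imread('w18.png');cv2.imwrite('w18c.png',cv2.resize(im[60:240,40:260],None,fx=3.5,fy=3.3))"
```

```text
check nest fr corner (array([0.4526, 0.0597, 0.0546]), np.float64(0.0007))
pad (array([0.4955, 0.0187, 0.1398]), np.float64(0.0007))
grip tip (array([ 0.4903, -0.0688,  0.1978]), np.float64(0.0047))
grip root (array([ 0.4924, -0.0302,  0.1295]), np.float64(0.0046))
bracket topleft front (array([ 0.4801, -0.0322,  0.1076]), np.float64(0.0022))
bracket right front (array([0.4806, 0.0021, 0.1018]), np.float64(0.0007))
```

View pics/w18c.png

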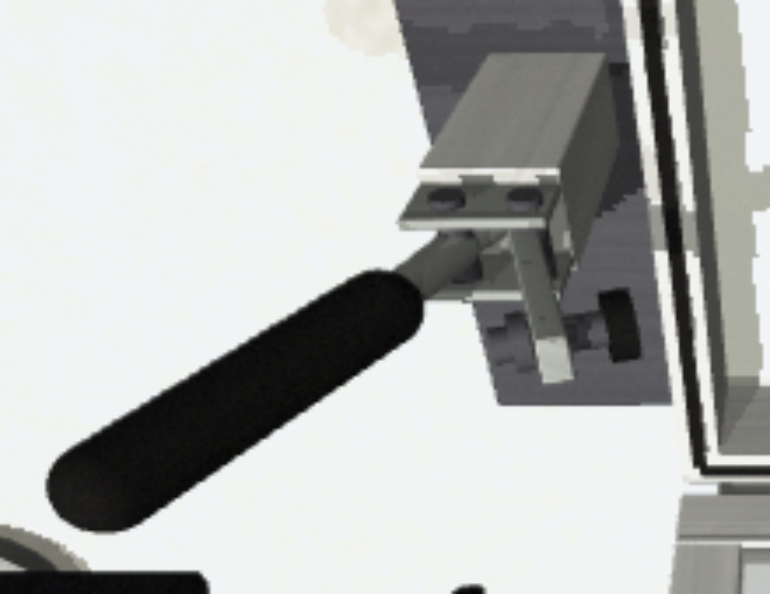

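jog_arm(
  fingers=[150, 150, 150, 150, 150, 150],
  linear=[
    [-0.19, 0.16, 0],
    [0, 0, 0],
    [0, 0, -0.6],
    [0, 0, -0.6],
    [0, 0, 0],
    [0, 0, 0],
  ],
  rotation=[
    [0, 0, 0],
    [0, 0, 0],
    [0, 0, 0],
    [0, 0, 0],
    [0, 0, 0],
    [0, 0, 0],
  ],
)

```text
clock: 33.42
eef_pos: [0.481, 0.0718, 0.1815]
eef_rot: [0.028, 0.97, -0.012, 0.241]
ft_force: [0.3, 0.7, 0.4]
grip_width: 0.0387
```

Run:
```python
from h import *
st()
```

```text
t 33.42 p [0.481  0.0718 0.1815] yaw 176.87 zax [ 0.468 -0.038 -0.883] F [0.3 0.7 0.4] w 0.0387 q [ 0.5  -0.02 -0.99  0.97 -0.32 -3.02]
```

Run:
```python
from h import *
st(); im=snap('wrist','w19'); 
cv2.imwrite('pics/w19c.png',cv2.resize(im[0:235,0:300],None,fx=2.6,fy=2.5))
```

```text
t 33.42 p [0.481  0.0718 0.1815] yaw 176.87 zax [ 0.468 -0.038 -0.883] F [0.3 0.7 0.4] w 0.0387 q [ 0.5  -0.02 -0.99  0.97 -0.32 -3.02]
```

View pics/w19c.png

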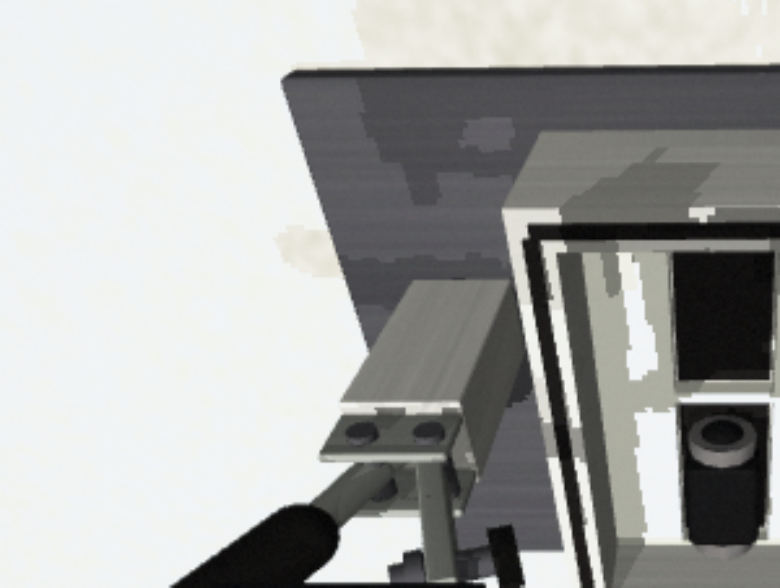

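Run:
```python
from h import *
c=env.get_calibration('wrist')
def onx(u,v,x):
    o,d=ray(c,u,v); return (o+d*(x-o[0])/d[0]).round(4)
print('hinge', onz(c,140,173,.104).round(4),'armpin',onz(c,165.5,173,.104).round(4))
print('post top front L,R', onz(c,131.5,160.5,.092).round(4), onz(c,177,160.5,.092).round(4))
print('brk corner', onz(c,123,183,.108).round(4))
for x in (.49,.495): print(x,'armtip',onx(169,232,x),'pad',onx(194,224,x),'handle root', onx(125,208,x))
print('nest fr', onz(c,258,100.5,.038).round(4), onz(c,297,152,.038).round(4))
```

```text
hinge [ 0.4809 -0.0228  0.104 ] armpin [ 0.4818 -0.005   0.104 ]
post top front L,R [ 0.4781 -0.0318  0.092 ] [0.4799 0.0009 0.092 ]
brk corner [ 0.4859 -0.0354  0.108 ]
0.49 armtip [0.49   0.0074 0.1536] pad [0.49   0.0215 0.1475] handle root [ 0.49   -0.0278  0.13  ]
0.495 armtip [0.495  0.0048 0.1487] pad [0.495  0.0194 0.1423] handle root [ 0.495  -0.0316  0.1242]
nest fr [0.4626 0.0582 0.038 ] [0.5119 0.0883 0.038 ]
```

jog_arm(
  fingers=[150, 0, 0, 0, 0, 0, 0, 0, 0, 0, 0, 0],
  linear=[
    [0, 0, 0.7],
    [0, 0, 0.7],
    [0, -0.5, 0],
    [-0.2, -0.9, 0],
    [-0.2, -1, 0],
    [-0.2, -1, 0],
    [-0.2, -1, 0],
    [-0.2, -1, 0],
    [-0.2, -1, -0.4],
    [-0.2, -1, -0.4],
    [0, -1, -0.4],
    [0, 0, 0],
  ],
  rotation=[
    [0, 9.5, 0],
    [0, 9.5, 0],
    [0.5, 9.3, 0],
    [0.5, 0, 0],
    [0, 0, 0],
    [0, 0, 9],
    [0, 0, 0],
    [0, 0, 0],
    [0, 0, 0],
    [0, 0, 0],
    [0, 0, 0],
    [0, 0, 0],
  ],
)

```text
clock: 34.98
eef_pos: [0.4351, -0.3676, 0.1708]
eef_rot: [-0.022, 0.995, -0.032, 0.097]
ft_force: [-0.2, 0.4, 0.1]
grip_width: 0.0871
```

Run:
```python
from h import *
st(); joiners('w20')
```

```text
t 34.98 p [ 0.4351 -0.3676  0.1708] yaw -177.08 zax [ 0.195 -0.06  -0.979] F [-0.2  0.4  0.1] w 0.0871 q [-0.43  0.25 -0.33 -0.04 -0.79 -1.07]
px [309. 135.] xy@18 [ 0.4087 -0.3481] ang 5.7 LW 0.0589 0.0261 sat 15.0
px [ 16. 175.] xy@18 [ 0.4674 -0.6342] ang -17.9 LW 0.0554 0.0352 sat 135.0
```

View pics/w20.png

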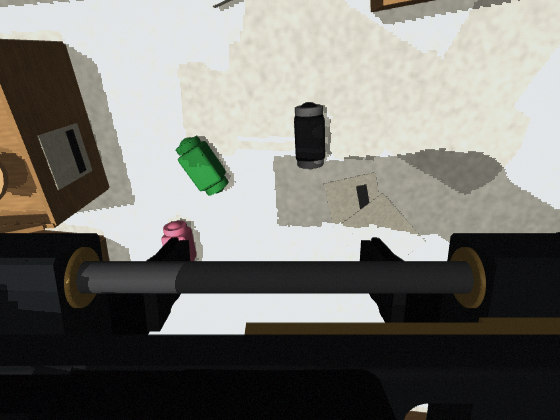

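```bash
cat >> h.py <<'E'
def rotto(yawdeg, roll=0):
    # desired: tool down, tool x at yaw; roll about tester x axis (yaw -2.66)
    s=env.read_state(); R=Ro.from_quat(s['eef_rot'])
    y=np.radians(yawdeg); Rd=np.array([[np.cos(y),np.sin(y),0],[np.sin(y),-np.cos(y),0],[0,0,-1.]])
    ax=np.array([.9989,-.0464,0]); D=Ro.from_rotvec(np.radians(roll)*ax)*Ro.from_matrix(Rd)
    print('rotvec deg',np.degrees((D*R.inv()).as_rotvec()).round(2))
E
python3 - <<'E'
from h import *
rotto(-174)
E
```

```text
rotvec deg [ 3.13 11.38  3.35]
```

jog_arm(
  fingers=[0, 0, 0, 0, 0, 0],
  linear=[
    [-0.25, 0.2, 0],
    [-0.25, 0.19, 0],
    [0, 0, -0.7],
    [0, 0, -0.7],
    [0, 0, -0.7],
    [0, 0, 0],
  ],
  rotation=[
    [1.6, 5.7, 1.7],
    [1.6, 5.7, 1.7],
    [0, 0, 0],
    [0, 0, 0],
    [0, 0, 0],
    [0, 0, 0],
  ],
)

```text
clock: 35.78
eef_pos: [0.4093, -0.3444, 0.0659]
eef_rot: [-0.055, 0.998, 0.001, -0.002]
ft_force: [0.3, -0.2, 0.0]
grip_width: 0.0869
```

Run:
```python
from h import *
st(); snap('wrist','w21'); rotto(-174)
```

```text
t 35.77 p [ 0.4093 -0.3444  0.0659] yaw -173.73 zax [-0.004  0.003 -1.   ] F [ 0.3 -0.2  0. ] w 0.0869 q [-0.4   0.41 -0.41 -0.   -0.76 -1.06]
rotvec deg [-0.02 -0.04 -0.29]
```

View pics/w21.png

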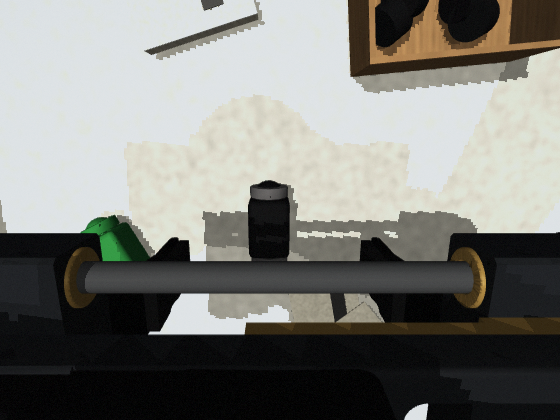

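jog_arm(
  fingers=[70, 70, 70, 70, 70, 255, 255, 255, 255, 255, 255, 255],
  linear=[
    [0, -0.05, 0],
    [0, 0, 0],
    [0, 0, -0.4],
    [0, 0, -0.33],
    [0, 0, -0.2],
    [0, 0, 0],
    [0, 0, 0],
    [0, 0, 0],
    [0, 0, 0],
    [0, 0, 0],
    [0, 0, 0],
    [0, 0, 0],
  ],
  rotation=[
    [0, 0, 0],
    [0, 0, 0],
    [0, 0, 0],
    [0, 0, 0],
    [0, 0, 0],
    [0, 0, 0],
    [0, 0, 0],
    [0, 0, 0],
    [0, 0, 0],
    [0, 0, 0],
    [0, 0, 0],
    [0, 0, 0],
  ],
)

```text
clock: 37.33
eef_pos: [0.4097, -0.349, 0.0205]
eef_rot: [-0.054, 0.999, 0.0, -0.001]
ft_force: [-0.6, 0.2, 3.2]
grip_width: 0.0258
```

jog_arm(
  fingers=[130, 130, 130, 255, 255, 255, 255],
  linear=[
    [0, 0, 0],
    [0, 0, 0],
    [0, 0, -0.06],
    [0, 0, 0],
    [0, 0, 0],
    [0, 0, 0],
    [0, 0, 0],
  ],
  rotation=[
    [0, 0, 0],
    [0, 0, 0],
    [0, 0, 0],
    [0, 0, 0],
    [0, 0, 0],
    [0, 0, 0],
    [0, 0, 0],
  ],
)

```text
clock: 38.2
eef_pos: [0.4095, -0.3489, 0.0171]
eef_rot: [-0.054, 0.999, 0.0, -0.001]
ft_force: [0.0, -0.1, -0.6]
grip_width: 0.0257
```

jog_arm(
  fingers=[255, 255, 255, 255, 255, 255, 255, 255, 255, 255, 255, 255],
  linear=[
    [0, 0, 0.7],
    [0, 0, 1],
    [0.14, 0.84, 1],
    [0.14, 0.84, 1],
    [0.14, 0.84, 1],
    [0.14, 0.84, 0.1],
    [0.14, 0.84, 0],
    [0.14, 0.84, 0],
    [0.14, 0.84, 0],
    [0.14, 0.84, 0],
    [0.14, 0.84, 0],
    [0.16, 0.86, 0],
  ],
  rotation=[
    [0, 0, 0],
    [0, 0, 0],
    [0, 0, 0],
    [0, 0, 0],
    [0, 0, -4.5],
    [0, 0, -4.4],
    [0, 0, 0],
    [0, 0, 0],
    [0, 0, 0],
    [0, 0, 0],
    [0, 0, 0],
    [0, 0, 0],
  ],
)

```text
clock: 39.7
eef_pos: [0.4793, 0.0673, 0.25]
eef_rot: [0.024, 1.0, 0.0, -0.001]
ft_force: [1.0, -0.5, -0.6]
grip_width: 0.0258
```

jog_arm(
  fingers=[255, 255, 255, 255, 255],
  linear=[
    [0, 0, 0],
    [0, 0, 0],
    [0, 0, 0],
    [0, 0, 0],
    [0, 0, 0],
  ],
  rotation=[
    [-5, 0.2, 0],
    [-5, 0.2, 0],
    [-5, 0.2, 0],
    [0, 0, 0],
    [0, 0, 0],
  ],
)

```text
clock: 40.33
eef_pos: [0.4794, 0.0659, 0.2499]
eef_rot: [0.024, 0.991, -0.13, -0.003]
ft_force: [0.3, -1.1, 0.0]
grip_width: 0.0257
```

Run:
```python
from h import *
st(); snap('wrist','w22'); rotto(177.34,-15)
```

```text
t 40.33 p [0.4794 0.0659 0.2499] yaw 177.23 zax [-0.012 -0.257 -0.966] F [ 0.3 -1.1  0. ] w 0.0257 q [ 0.61  0.16 -0.33  0.22 -1.24 -2.31]
rotvec deg [-0.09  0.07  0.13]
```

View pics/w22.png

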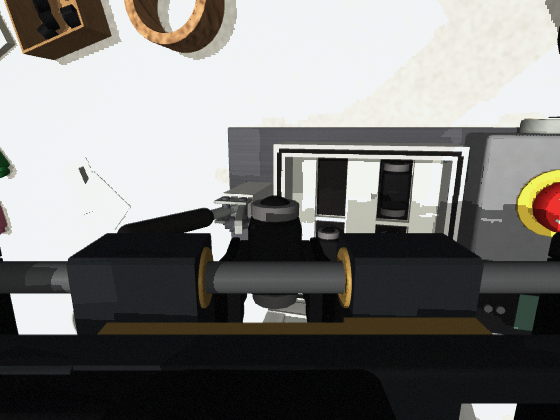

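jog_arm(
  fingers=[255, 255, 255, 255, 255, 255],
  linear=[
    [0.03, 0.12, 0],
    [0, 0, -0.8],
    [0, 0, -0.8],
    [0, 0, -0.8],
    [0, 0, -0.4],
    [0, 0, 0],
  ],
  rotation=[
    [0, 0, 0],
    [0, 0, 0],
    [0, 0, 0],
    [0, 0, 0],
    [0, 0, 0],
    [0, 0, 0],
  ],
)

```text
clock: 41.12
eef_pos: [0.4805, 0.0713, 0.109]
eef_rot: [0.024, 0.991, -0.131, -0.004]
ft_force: [-0.5, 0.3, -0.3]
grip_width: 0.0253
```

Run:
```python
from h import *
st(); snap('wrist','w23')
im=snap('side','s23'); cv2.imwrite('pics/s23c.png',cv2.resize(im[60:260,180:380],None,fx=3,fy=3,interpolation=cv2.INTER_CUBIC))
```

```text
t 41.12 p [0.4805 0.0713 0.109 ] yaw 177.21 zax [-0.014 -0.26  -0.966] F [-0.5  0.3 -0.3] w 0.0253 q [ 0.61  0.32 -0.54  0.27 -0.89 -2.42]
```

View pics/w23.png

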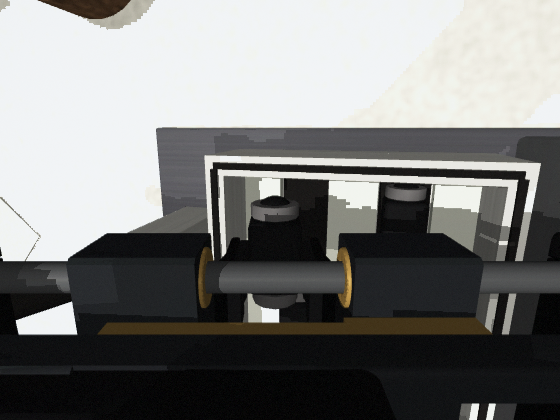

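View pics/s23c.png

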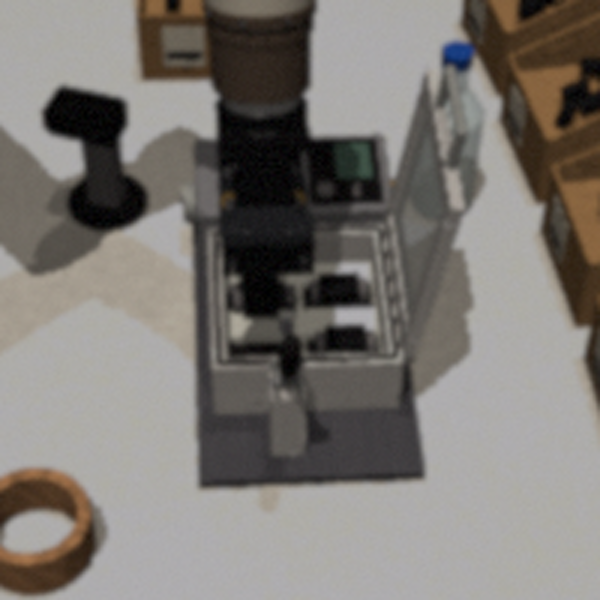

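Run:
```python
from h import *
c=env.get_calibration('side')
for p in [(.494,.005,.15),(.494,.02,.15),(.443,-.003,.201),(.518,-.003,.201),(.5,.02,.195)]:
    q=proj(c,p); print(p,(3*(q-[180,60])).round(0))
# where does visible body bottom edge (crop y 270) lie, assuming on bottom plane of body: 
s=env.read_state(); T=Ro.from_quat(s['eef_rot']).as_matrix()
n=T[:,2]
for u,v in [(225,270),(312,270),(225,215),(312,215)]:
    o,d=ray(c,180+u/3,60+v/3)
    p0=s['eef_pos']-n*.07
    t=(p0-o)@n/(d@n); P=o+d*t; print((u,v),P.round(4),'tool',(T.T@(P-s['eef_pos'])).round(4))
```

```text
(0.494, 0.005, 0.15) [285. 316.]
(0.494, 0.02, 0.15) [283. 303.]
(0.443, -0.003, 0.201) [222. 284.]
(0.518, -0.003, 0.201) [316. 277.]
(0.5, 0.02, 0.195) [290. 264.]
(225, 270) [0.4465 0.0141 0.1991] tool [ 0.0324 -0.0806 -0.07  ]
(312, 270) [0.5161 0.0061 0.2005] tool [-0.0375 -0.0854 -0.07  ]
(225, 215) [0.4528 0.1043 0.175 ] tool [ 0.0305  0.0129 -0.07  ]
(312, 215) [0.5267 0.0956 0.1765] tool [-0.0438  0.0077 -0.07  ]
```

jog_arm(
  fingers=[255, 255, 255, 255, 255],
  linear=[
    [0.02, 0.08, -0.2],
    [0, 0, -0.2],
    [0, 0, -0.2],
    [0, 0, 0],
    [0, 0, 0],
  ],
  rotation=[
    [0, 0, 0],
    [0, 0, 0],
    [0, 0, 0],
    [0, 0, 0],
    [0, 0, 0],
  ],
)

```text
clock: 41.85
eef_pos: [0.4822, 0.076, 0.08]
eef_rot: [0.024, 0.991, -0.13, -0.003]
ft_force: [0.8, 0.4, -1.4]
grip_width: 0.0255
```

Run:
```python
from h import *
st(); im=snap('wrist','w24'); cv2.imwrite('pics/w24c.png',cv2.resize(im[120:330,180:380],None,fx=3,fy=2.8))
```

```text
t 41.85 p [0.4822 0.076  0.08  ] yaw 177.26 zax [-0.012 -0.258 -0.966] F [ 0.8  0.4 -1.4] w 0.0255 q [ 0.61  0.36 -0.57  0.28 -0.82 -2.45]
```

View pics/w24c.png

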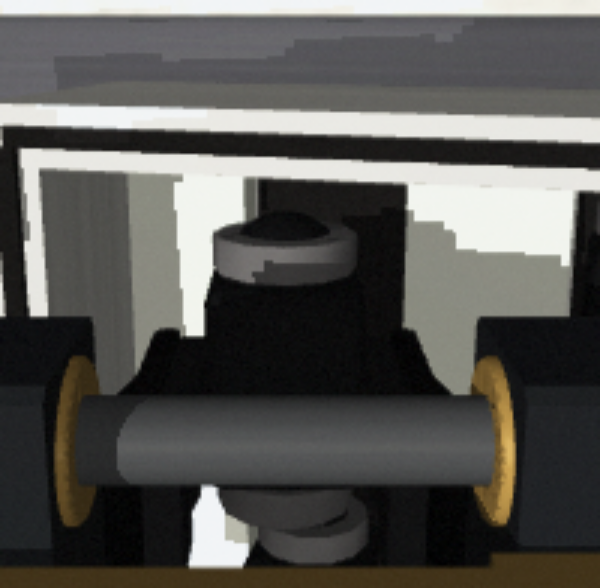

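jog_arm(
  fingers=[255, 255, 255],
  linear=[
    [0, 0, -0.1],
    [0, 0, -0.06],
    [0, 0, 0],
  ],
  rotation=[
    [0, 0, 0],
    [0, 0, 0],
    [0, 0, 0],
  ],
)

```text
clock: 42.28
eef_pos: [0.4819, 0.0758, 0.0717]
eef_rot: [0.024, 0.991, -0.131, -0.003]
ft_force: [-0.6, 0.0, -0.3]
grip_width: 0.0256
```

Run:
```python
from h import *
s=st(); c=env.get_calibration('wrist')
# vertical-drop check: project nest0 corners and the joiner's bottom corners
x=np.array([.9989,-.0464,0]);y=np.array([.0464,.9989,0]);n0=np.array([.4810,.0725,.038])
print([proj(c,n0+a*.034*x+b*.017*y).round(0) for a,b in[(-1,-1),(-1,1)]])
```

```text
t 42.27 p [0.4819 0.0758 0.0717] yaw 177.25 zax [-0.012 -0.259 -0.966] F [-0.6  0.  -0.3] w 0.0256 q [ 0.61  0.37 -0.58  0.29 -0.8  -2.46]
[array([257., 177.]), array([314., 179.])]
```

jog_arm(
  fingers=[255, 90, 90, 90, 90, 90],
  linear=[
    [0, 0.02, 0],
    [0, 0, 0],
    [0, 0, 0],
    [0, 0, 0],
    [0, 0, 0.6],
    [0, 0, 0.6],
  ],
  rotation=[
    [0, 0, 0],
    [0, 0, 0],
    [0, 0, 0],
    [0, 0, 0],
    [0, 0, 0],
    [0, 0, 0],
  ],
)

```text
clock: 43.02
eef_pos: [0.4818, 0.0768, 0.1325]
eef_rot: [0.024, 0.991, -0.131, -0.003]
ft_force: [0.7, 0.3, 0.4]
grip_width: 0.0553
```

jog_arm(
  fingers=[90, 90, 90, 90, 90, 90],
  linear=[
    [0, 0, 0.8],
    [0, 0, 0.8],
    [0.3, 0, 0.8],
    [0.3, 0, 0.5],
    [0.3, 0, 0],
    [0, 0, 0],
  ],
  rotation=[
    [0, 0, 0],
    [0, 0, 0],
    [5, -0.2, 0],
    [5, -0.2, 0],
    [5, -0.2, 0],
    [0, 0, 0],
  ],
)

```text
clock: 43.78
eef_pos: [0.5277, 0.076, 0.2774]
eef_rot: [0.025, 1.0, 0.001, -0.0]
ft_force: [0.4, -0.2, 1.1]
grip_width: 0.056
```

Run:
```python
from h import *
st(); im=snap('wrist','w25'); cv2.imwrite('pics/w25c.png',cv2.resize(im[20:240,180:420],None,fx=3,fy=2.7))
```

```text
t 43.77 p [0.5277 0.076  0.2774] yaw 177.09 zax [-0.     0.001 -1.   ] F [ 0.4 -0.2  1.1] w 0.056 q [ 0.45  0.19 -0.12 -0.   -1.25 -2.07]
```

View pics/w25.png

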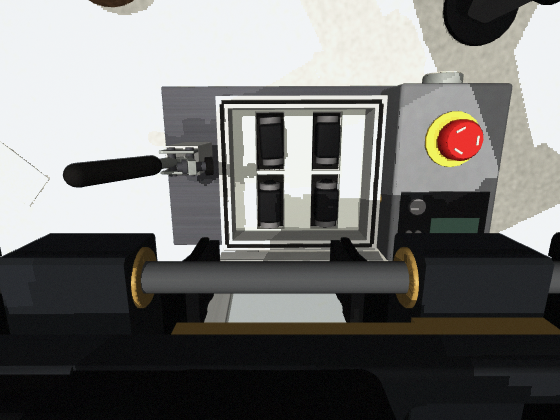

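View pics/w25c.png

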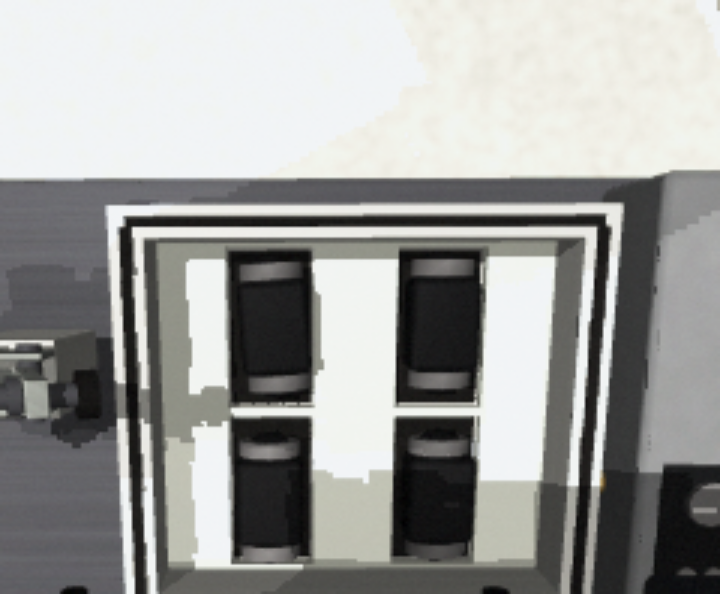

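Run:
```python
from h import *
im=cv2.imread('pics/w25.png'); cal=env.get_calibration('wrist')
E=cal['extrinsics']
for n,(cx,cy) in {'n0':(.4806,.0725),'n1':(.4838,.138),'n2':(.5545,.069),'n3':(.5575,.1345)}.items():
    print(n,[proj(cal,(cx,cy,z)).round(1) for z in (.043,.056)])
im=snap('side','s25'); cv2.imwrite('pics/s25c.png',cv2.resize(im[120:220,230:330],None,fx=6,fy=6,interpolation=cv2.INTER_CUBIC))
```

```text
n0 [array([269.9, 141.8]), array([269.8, 142.4])]
n1 [array([327. , 141.7]), array([328.7, 142.3])]
n2 [array([270.4, 204.5]), array([270.2, 207. ])]
n3 [array([324.9, 204.2]), array([326.5, 206.8])]
```

View pics/s25c.png

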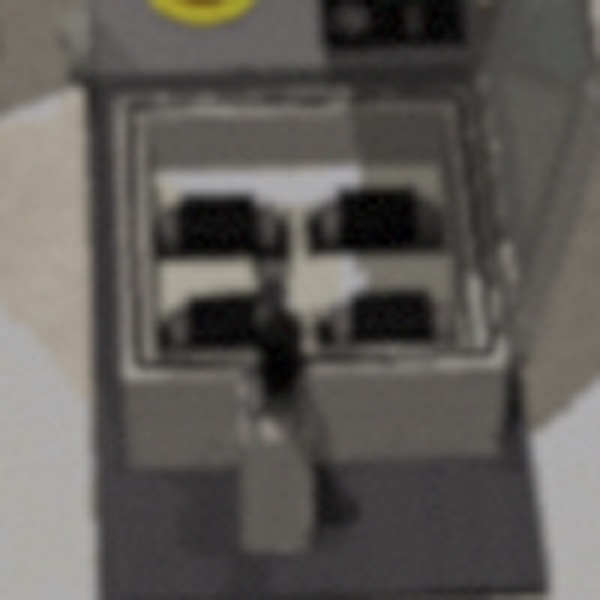

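Run:
```python
from h import *
im=snap('scene','sc26'); a=cv2.resize(im[130:220,300:380],None,fx=7,fy=6.5,interpolation=cv2.INTER_CUBIC)
cv2.imwrite('pics/sc26c.png',a)
im=cv2.imread('pics/side0.png'); cv2.imwrite('pics/s26c.png',cv2.resize(im[70:200,290:350],None,fx=8,fy=4.5,interpolation=cv2.INTER_CUBIC))
```

```text
(no output)
```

View pics/sc26c.png

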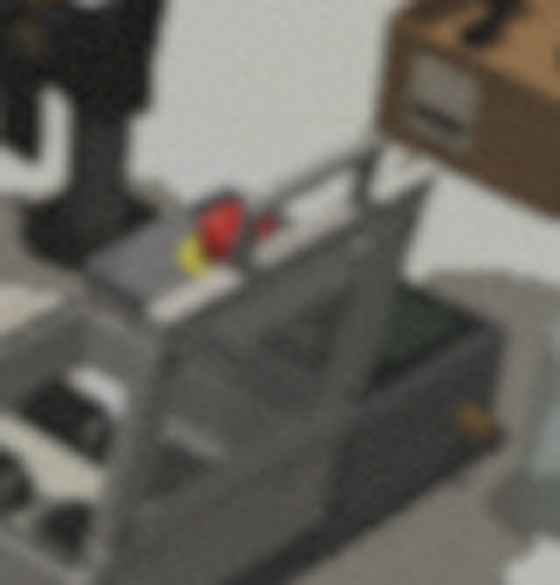

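View pics/s26c.png

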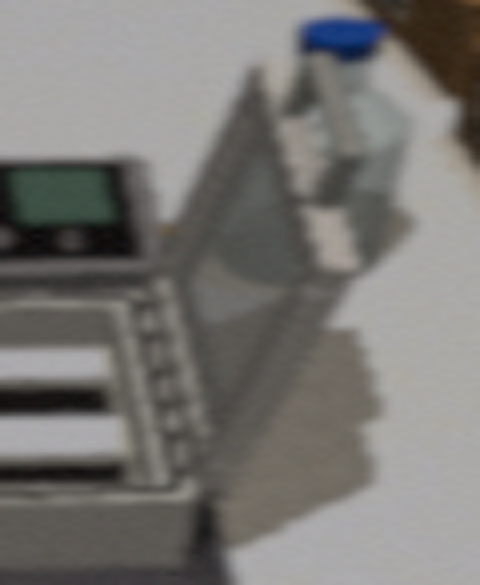

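Run:
```python
from h import *
cs=env.get_calibration('side'); cc=env.get_calibration('scene')
X=np.array([.9989,-.0464,0]);Y=np.array([.0464,.9989,0]);O=np.array([.519,.104,0])
for c,u,v in [(cs,331.4,94.7)]:
    o,d=ray(c,u,v); t=((O-o)@Y)/(d@Y); P=o+d*t; q=P-O; print(P.round(4),'tester x,z',(q@X).round(4),P[2].round(4))
for th in (1.4,1.5,1.6,1.7,1.8,1.9):
    H=O+.084*X+[0,0,.082]; B=H+.211*(-np.cos(th)*X+np.array([0,0,np.sin(th)]))
    print(th,B.round(3),'side',[proj(cs,B+s*.038*Y).round(1) for s in(1,0,-1)],'scene',[proj(cc,B+s*.038*Y).round(1) for s in(1,0,-1)], 'lidcorner',[proj(cs,H+s*.088*Y+.176*(-np.cos(th)*X+np.array([0,0,np.sin(th)]))).round(0) for s in (1,-1)])
```

```text
[0.6403 0.0984 0.2848] tester x,z 0.1214 0.2848
1.4 [0.567 0.102 0.29 ] side [array([299.9,  84. ]), array([301.3,  93.9]), array([302.7, 104.2])] scene [array([335.3, 141.6]), array([326.8, 146.3]), array([318.1, 151.2])] lidcorner [array([300.,  83.]), array([306., 130.])]
1.5 [0.588 0.101 0.292] side [array([308.5,  82.9]), array([310. ,  92.8]), array([311.6, 103.1])] scene [array([340.7, 143.6]), array([332.2, 148.4]), array([323.4, 153.3])] lidcorner [array([307.,  82.]), array([314., 129.])]
1.6 [0.609 0.1   0.293] side [array([317.1,  82.5]), array([318.8,  92.4]), array([320.6, 102.7])] scene [array([346.2, 146.2]), array([337.7, 151.1]), array([328.9, 156.2])] lidcorner [array([314.,  81.]), array([321., 128.])]
1.7 [0.63  0.099 0.291] side [array([325.6,  82.8]), array([327.4,  92.7]), array([329.4, 103. ])] scene [array([351.6, 149.5]), array([343.1, 154.5]), array([334.4, 159.7])] lidcorner [array([320.,  82.]), array([329., 128.])]
1.8 [0.651 0.098 0.287] side [array([333.8,  83.8]), array([335.8,  93.7]), array([337.9, 104. ])] scene [array([357. , 153.5]), array([348.6, 158.6]), array([339.8, 163.8])] lidcorner [array([327.,  83.]), array([336., 129.])]
1.9 [0.671 0.097 0.282] side [array([341.7,  85.5]), array([343.9,  95.4]), array([346.2, 105.6])] scene [array([362.3, 158. ]), array([353.9, 163.2]), array([345.1, 168.5])] lidcorner [array([333.,  84.]), array([343., 131.])]
```

Run:
```python
from h import *
c=env.get_calibration('wrist'); st()
Y=np.array([.0464,.9989,0]);O=np.array([.519,.104,0])
for z in (.13,.14,.15): P=onz(c,213.3,165,z); print(z,P.round(4),'local y',((P-O)@Y).round(4))
P=onz(c,219.5,165,.076); print('rim',P.round(4),((P-O)@Y).round(4))
P=onz(c,180+106/3,20+207/2.7,.076); print('rim corner',P.round(4),((P-O)@Y).round(4))
```

```text
t 43.92 p [0.5263 0.0768 0.2762] yaw 177.26 zax [-0.003 -0.001 -1.   ] F [ 0.1 -0.5  0.7] w 0.0568 q [ 0.45  0.19 -0.13 -0.   -1.25 -2.07]
0.13 [0.4939 0.0218 0.13  ] local y -0.0833
0.14 [0.4929 0.0236 0.14  ] local y -0.0815
0.15 [0.4918 0.0255 0.15  ] local y -0.0797
rim [0.4999 0.0183 0.076 ] -0.0865
rim corner [0.4303 0.0201 0.076 ] -0.0879
```

Run:
```python
from h import *
c=env.get_calibration('wrist')
Y=np.array([.0464,.9989,0])
for h in [(.494,-.022,.104),(.493,-.018,.104)]:
  H=np.array(h)
  for th in (.9,1.,1.1,1.2,1.3):
    print(h,th,[proj(c,H-Y*(r*np.cos(th)-.004*np.sin(th))+[0,0,r*np.sin(th)+.004*np.cos(th)]).round(1) for r in (.030,.107)])
im=cv2.imread('pics/w25.png'); cv2.imwrite('pics/w25d.png',cv2.resize(im[120:220,50:250],None,fx=4,fy=4))
```

```text
(0.494, -0.022, 0.104) 0.9 [array([148.6, 167.5]), array([ 54.5, 177.5])]
(0.494, -0.022, 0.104) 1.0 [array([151. , 167.7]), array([ 61.7, 178.7])]
(0.494, -0.022, 0.104) 1.1 [array([153.6, 167.8]), array([ 70.7, 179.7])]
(0.494, -0.022, 0.104) 1.2 [array([156.5, 167.9]), array([ 81.6, 180.6])]
(0.494, -0.022, 0.104) 1.3 [array([159.6, 168. ]), array([ 94. , 181.2])]
(0.493, -0.018, 0.104) 0.9 [array([152.8, 166.2]), array([ 59.6, 175.9])]
(0.493, -0.018, 0.104) 1.0 [array([155.2, 166.3]), array([ 66.9, 177. ])]
(0.493, -0.018, 0.104) 1.1 [array([157.9, 166.5]), array([ 76., 178.])]
(0.493, -0.018, 0.104) 1.2 [array([160.7, 166.6]), array([ 87. , 178.9])]
(0.493, -0.018, 0.104) 1.3 [array([163.8, 166.7]), array([ 99.5, 179.5])]
```

View pics/w25d.png

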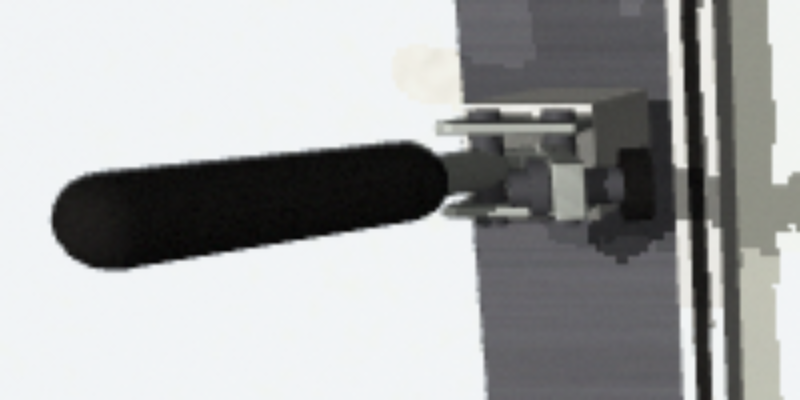

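jog_arm(
  fingers=[255, 255, 255, 255, 255, 255, 255, 255, 255, 255],
  linear=[
    [-0.17, -0.8, 0],
    [-0.17, -0.8, 0],
    [-0.17, -0.8, 0],
    [-0.17, -0.8, 0],
    [0, -0.68, 0],
    [0, 0, 0],
    [0, 0, -0.7],
    [0, 0, -0.7],
    [0, 0, -0.6],
    [0, 0, 0],
  ],
  rotation=[
    [0, 0, 0],
    [0, 0, 0],
    [0, 0, 0],
    [0, 0, 0],
    [0, 0, 0],
    [0, 0, 0],
    [0, 0, 0],
    [0, 0, 0],
    [0, 0, 0],
    [0, 0, 0],
  ],
)

```text
clock: 45.18
eef_pos: [0.4912, -0.1159, 0.1747]
eef_rot: [0.023, 1.0, -0.0, -0.004]
ft_force: [-0.1, -0.9, 1.1]
grip_width: 0.0006
```

Run:
```python
from h import *
st(); im=snap('wrist','w27')
im=snap('side','s27'); cv2.imwrite('pics/s27c.png',cv2.resize(im[60:260,180:380],None,fx=3,fy=3,interpolation=cv2.INTER_CUBIC))
```

```text
t 45.17 p [ 0.4912 -0.1159  0.1747] yaw 177.34 zax [-0.008  0.    -1.   ] F [-0.1 -0.9  1.1] w 0.0006 q [ 0.09  0.23 -0.35 -0.   -1.   -1.71]
```

View pics/w27.png

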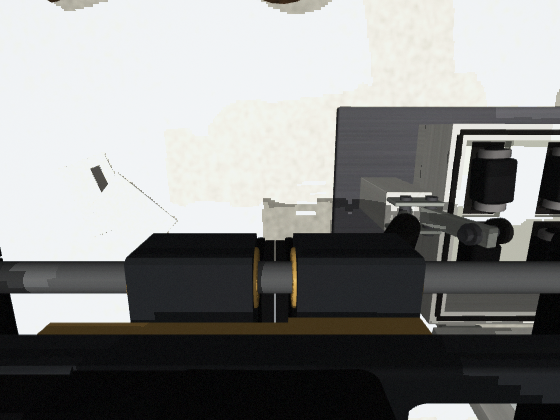

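View pics/s27c.png

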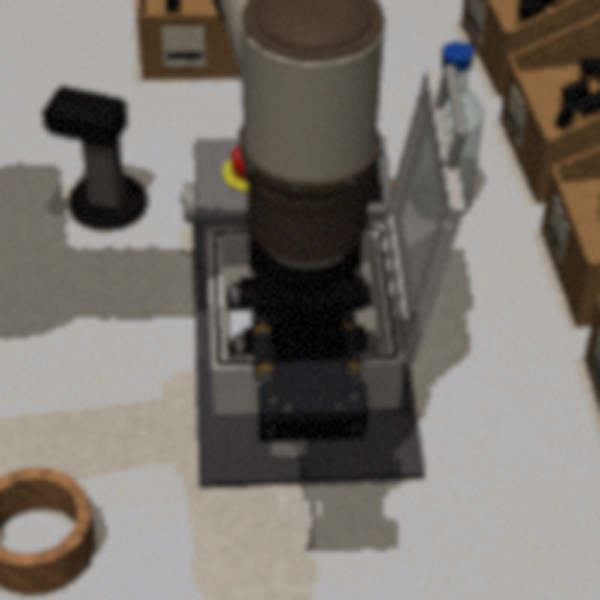

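jog_arm(
  fingers=[255, 255, 255, 255, 255, 255],
  linear=[
    [0, 0.2, 0],
    [0, 0.2, 0],
    [0, 0.1, 0],
    [0, 0.1, 0],
    [0, 0.1, 0],
    [0, 0, 0],
  ],
  rotation=[
    [0, 0, 0],
    [0, 0, 0],
    [0, 0, 0],
    [0, 0, 0],
    [0, 0, 0],
    [0, 0, 0],
  ],
)

```text
clock: 46.02
eef_pos: [0.4933, -0.0821, 0.1773]
eef_rot: [0.024, 1.0, -0.0, -0.0]
ft_force: [-0.4, -1.9, 1.2]
grip_width: 0.0006
```

jog_arm(
  fingers=[255, 255, 255, 255, 255],
  linear=[
    [0, 0.1, 0],
    [0, 0.1, 0],
    [0, 0.1, 0],
    [0, 0, 0],
    [0, 0, 0],
  ],
  rotation=[
    [0, 0, 0],
    [0, 0, 0],
    [0, 0, 0],
    [0, 0, 0],
    [0, 0, 0],
  ],
)

```text
clock: 46.65
eef_pos: [0.4937, -0.0673, 0.1774]
eef_rot: [0.024, 1.0, 0.0, 0.0]
ft_force: [0.5, -3.3, 4.0]
grip_width: 0.0003
```

Run:
```python
from h import *
st(); im=snap('wrist','w28')
```

```text
t 46.65 p [ 0.4937 -0.0673  0.1774] yaw 177.25 zax [ 0.  0. -1.] F [ 0.5 -3.3  4. ] w 0.0003 q [ 0.19  0.21 -0.36 -0.   -1.   -1.81]
```

View pics/w28.png

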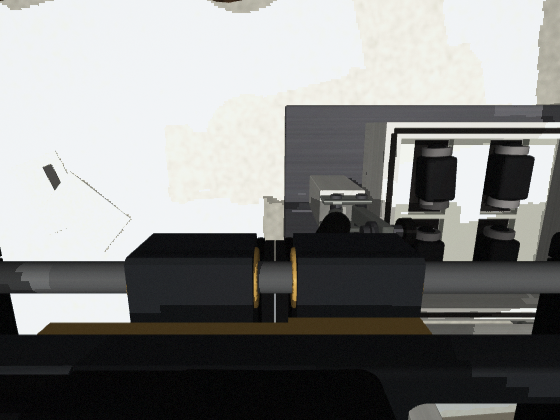

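jog_arm(
  fingers=[255, 255, 255, 255],
  linear=[
    [0, 0.1, 0],
    [0, 0.1, 0],
    [0, 0, 0],
    [0, 0, 0],
  ],
  rotation=[
    [0, 0, 0],
    [0, 0, 0],
    [0, 0, 0],
    [0, 0, 0],
  ],
)

```text
clock: 47.2
eef_pos: [0.4927, -0.0642, 0.1771]
eef_rot: [0.024, 1.0, -0.006, -0.002]
ft_force: [6.2, -32.8, -0.5]
grip_width: 0.0003
```

jog_arm(
  fingers=[255, 255, 255, 255, 255, 255],
  linear=[
    [0, -0.4, 0],
    [0, -0.5, 0],
    [0, 0, 0.9],
    [0, 0, 0.9],
    [0, 0, 0.9],
    [0, 0, 0],
  ],
  rotation=[
    [0, 0, 0],
    [0, 0, 0],
    [0, 0, 0],
    [0, 0, 0],
    [0, 0, 0],
    [0, 0, 0],
  ],
)

```text
clock: 47.95
eef_pos: [0.4943, -0.1013, 0.3146]
eef_rot: [0.024, 1.0, 0.001, 0.002]
ft_force: [-0.1, 0.1, -0.2]
grip_width: 0.0007
```

jog_arm(
  fingers=[255, 255, 255, 255, 255, 255],
  linear=[
    [0.3, 0.8, 0],
    [0.4, 0.8, 0],
    [0.4, 0.8, 0],
    [0.2, 0.8, 0],
    [0, 0, 0],
    [0, 0, 0],
  ],
  rotation=[
    [0, 0, 0],
    [0, 0, 0],
    [0, 0, 0],
    [0, 0, 0],
    [0, 0, 0],
    [0, 0, 0],
  ],
)

```text
clock: 48.7
eef_pos: [0.5572, 0.0581, 0.3103]
eef_rot: [0.024, 1.0, 0.0, -0.002]
ft_force: [-0.1, -0.2, 0.9]
grip_width: 0.0003
```

Run:
```python
from h import *
st(); im=snap('wrist','w29'); cv2.imwrite('pics/w29c.png',cv2.resize(im[40:240,120:420],None,fx=2.6,fy=2.6))
```

```text
t 48.7 p [0.5572 0.0581 0.3103] yaw 177.27 zax [-0.005  0.    -1.   ] F [-0.1 -0.2  0.9] w 0.0003 q [ 0.39  0.23  0.   -0.   -1.35 -2.01]
```

View pics/w29c.png

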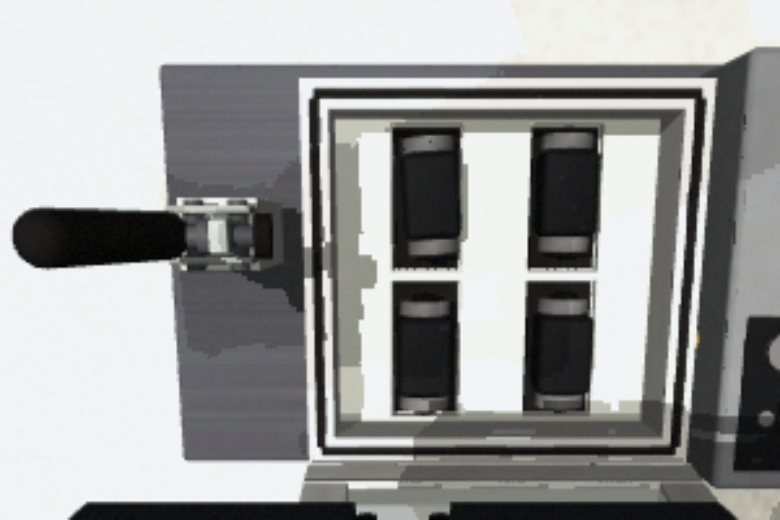

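jog_arm(
  fingers=[255, 255, 255, 255, 255, 255, 255, 255, 255, 255],
  linear=[
    [0, 0.4, 0.7],
    [0, 0.42, 0.4],
    [0.6, 0, 0],
    [0.7, 0, 0],
    [0.7, 0, 0],
    [0.56, 0, 0],
    [0, 0, 0],
    [0, 0, -0.7],
    [0, 0, -0.9],
    [0, 0, 0],
  ],
  rotation=[
    [0, 0, 0],
    [0, 0, 0],
    [0, 0, 0],
    [0, 0, 0],
    [0, 0, 0],
    [0, 0, 0],
    [0, 0, 0],
    [0, 0, 0],
    [0, 0, 0],
    [0, 0, 0],
  ],
)

```text
clock: 50.0
eef_pos: [0.6833, 0.0978, 0.2832]
eef_rot: [0.024, 1.0, -0.001, -0.005]
ft_force: [-0.3, 0.3, 1.4]
grip_width: 0.0005
```

Run:
```python
from h import *
st(); im=snap('wrist','w30')
im=snap('side','s30'); cv2.imwrite('pics/s30c.png',cv2.resize(im[60:200,240:380],None,fx=4,fy=4,interpolation=cv2.INTER_CUBIC))
```

```text
t 50.0 p [0.6833 0.0978 0.2832] yaw 177.2 zax [-0.01  -0.002 -1.   ] F [-0.3  0.3  1.4] w 0.0005 q [ 0.37  0.48  0.3  -0.   -1.41 -1.99]
```

View pics/w30.png

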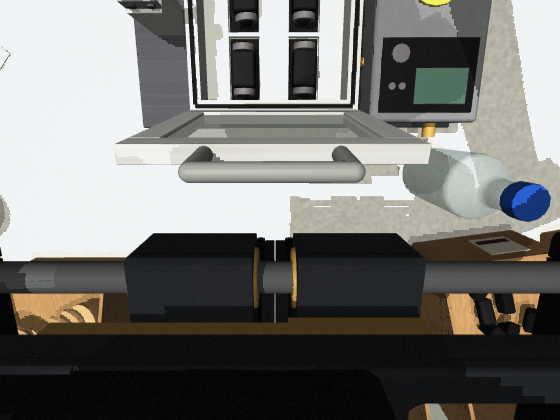

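View pics/s30c.png

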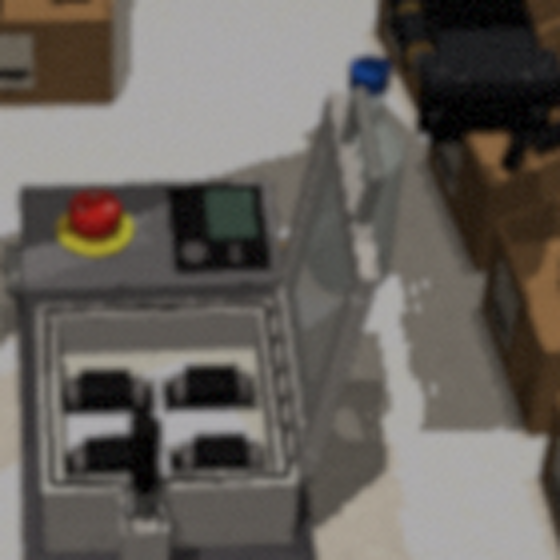

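Run:
```python
from h import *
c=env.get_calibration('wrist'); st()
for z in (.285,.289,.293): print(onz(c,272,172,z).round(4), onz(c,180,172,z).round(4), onz(c,363,172,z).round(4))
```

```text
t 50.1 p [0.6863 0.0983 0.289 ] yaw 177.24 zax [ 0.001 -0.    -1.   ] F [-0.   0.2  0.8] w 0.0006 q [ 0.38  0.47  0.31  0.   -1.41 -1.99]
[0.6439 0.0987 0.285 ] [0.6416 0.0533 0.285 ] [0.6461 0.1436 0.285 ]
[0.6433 0.0988 0.289 ] [0.6411 0.0545 0.289 ] [0.6455 0.1425 0.289 ]
[0.6428 0.0988 0.293 ] [0.6406 0.0556 0.293 ] [0.6449 0.1415 0.293 ]
```

jog_arm(
  fingers=[255, 255, 255, 255, 255, 255, 255, 255, 255, 255, 255],
  linear=[
    [0, 0, -0.38],
    [0, 0, 0],
    [-0.3, 0, 0],
    [-0.3, 0, 0],
    [-0.3, 0, 0],
    [-0.3, 0, 0],
    [-0.3, 0, 0],
    [-0.3, 0, 0],
    [-0.3, 0, 0],
    [-0.3, 0, -0.05],
    [0, 0, 0],
  ],
  rotation=[
    [0, 0, 0],
    [0, 0, 0],
    [0, 0, 0],
    [0, 0, 0],
    [0, 0, 0],
    [0, 0, 0],
    [0, 0, 0],
    [0, 0, 0],
    [0, 0, 0],
    [0, 0, 0],
    [0, 0, 0],
  ],
)

```text
clock: 51.48
eef_pos: [0.5654, 0.0988, 0.267]
eef_rot: [0.024, 1.0, 0.0, -0.0]
ft_force: [-0.6, -0.8, 0.2]
grip_width: 0.0003
```

Run:
```python
from h import *
st(); im=snap('wrist','w31')
im=snap('side','s31'); cv2.imwrite('pics/s31c.png',cv2.resize(im[60:200,240:380],None,fx=4,fy=4,interpolation=cv2.INTER_CUBIC))
```

```text
t 51.48 p [0.5654 0.0988 0.267 ] yaw 177.3 zax [-0.     0.001 -1.   ] F [-0.6 -0.8  0.2] w 0.0003 q [ 0.45  0.27 -0.05 -0.   -1.25 -2.07]
```

View pics/w31.png

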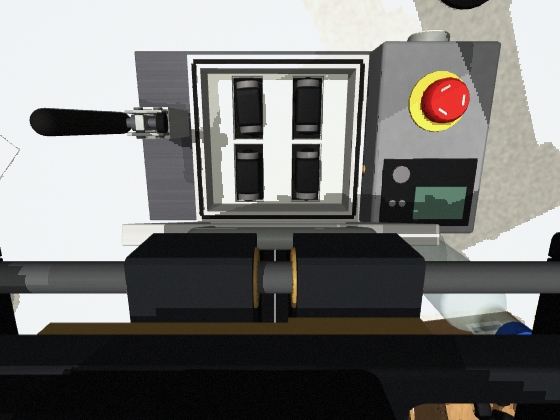

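View pics/s31c.png

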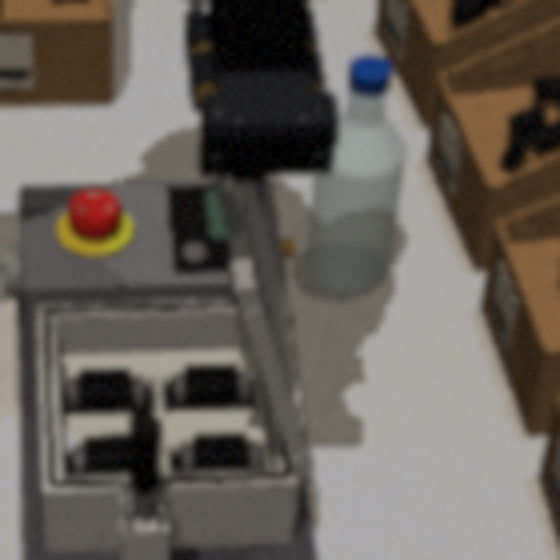

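jog_arm(
  fingers=[255, 255, 255, 255, 255, 255],
  linear=[
    [-0.3, 0, -0.06],
    [-0.3, 0, -0.06],
    [-0.3, 0, -0.08],
    [-0.2, 0, -0.1],
    [0, 0, 0],
    [0, 0, 0],
  ],
  rotation=[
    [0, 0, 0],
    [0, 0, 0],
    [0, 0, 0],
    [0, 0, 0],
    [0, 0, 0],
    [0, 0, 0],
  ],
)

```text
clock: 52.32
eef_pos: [0.511, 0.0987, 0.2506]
eef_rot: [0.024, 1.0, -0.0, -0.001]
ft_force: [0.1, -0.2, -0.1]
grip_width: 0.0005
```

jog_arm(
  fingers=[255, 255, 255, 255, 255, 255],
  linear=[
    [0.1, 0, 0],
    [0, 0, 0.6],
    [0, 0, 0.5],
    [-0.45, 0, 0],
    [0, 0, 0],
    [0, 0, 0],
  ],
  rotation=[
    [0, 0, 0],
    [0, 0, 0],
    [0, 0, 0],
    [0, 0, 0],
    [0, 0, 0],
    [0, 0, 0],
  ],
)

```text
clock: 53.08
eef_pos: [0.494, 0.0989, 0.3053]
eef_rot: [0.024, 1.0, 0.0, -0.001]
ft_force: [0.6, -0.6, -0.1]
grip_width: 0.0005
```

Run:
```python
from h import *
st(); im=snap('wrist','w32')
im=snap('side','s32'); cv2.imwrite('pics/s32c.png',cv2.resize(im[60:200,240:380],None,fx=4,fy=4,interpolation=cv2.INTER_CUBIC))
```

```text
t 53.08 p [0.494  0.0989 0.3053] yaw 177.25 zax [-0.001  0.    -1.   ] F [ 0.6 -0.6 -0.1] w 0.0005 q [ 0.52  0.13 -0.14 -0.   -1.31 -2.14]
```

View pics/w32.png

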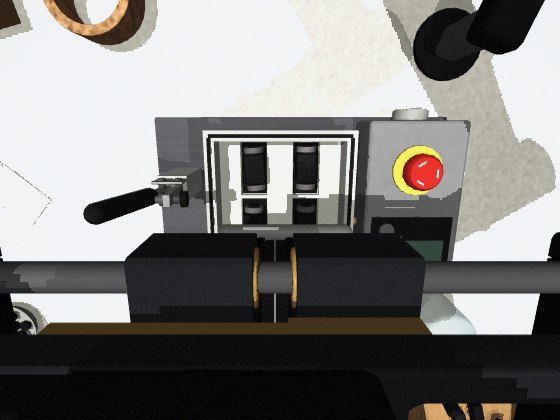

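View pics/s32c.png

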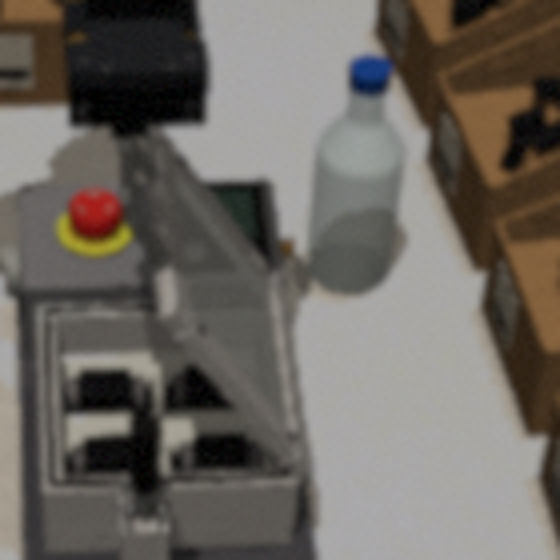

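jog_arm(
  fingers=[255, 255, 255, 255, 255, 255, 255, 255, 255],
  linear=[
    [-0.18, 0, -0.6],
    [-0.34, 0.02, -0.46],
    [-0.22, 0.01, -0.2],
    [-0.24, 0.01, -0.22],
    [-0.2, 0.01, -0.24],
    [-0.2, 0.01, -0.26],
    [-0.16, 0.01, -0.26],
    [-0.15, 0.01, -0.28],
    [0, 0, 0],
  ],
  rotation=[
    [0, 0, 0],
    [0, 0, 0],
    [0, 0, 0],
    [0, 0, 0],
    [0, 0, 0],
    [0, 0, 0],
    [0, 0, 0],
    [0, 0, 0],
    [0, 0, 0],
  ],
)

```text
clock: 54.3
eef_pos: [0.4083, 0.1026, 0.1784]
eef_rot: [0.024, 1.0, -0.001, -0.002]
ft_force: [0.3, -0.1, -0.3]
grip_width: 0.0004
```

Run:
```python
from h import *
st()
im=snap('side','s33'); cv2.imwrite('pics/s33c.png',cv2.resize(im[60:200,240:380],None,fx=4,fy=4,interpolation=cv2.INTER_CUBIC))
```

```text
t 54.3 p [0.4083 0.1026 0.1784] yaw 177.27 zax [-0.004 -0.001 -1.   ] F [ 0.3 -0.1 -0.3] w 0.0004 q [ 0.63  0.08 -0.53 -0.   -0.97 -2.25]
```

View pics/s33c.png

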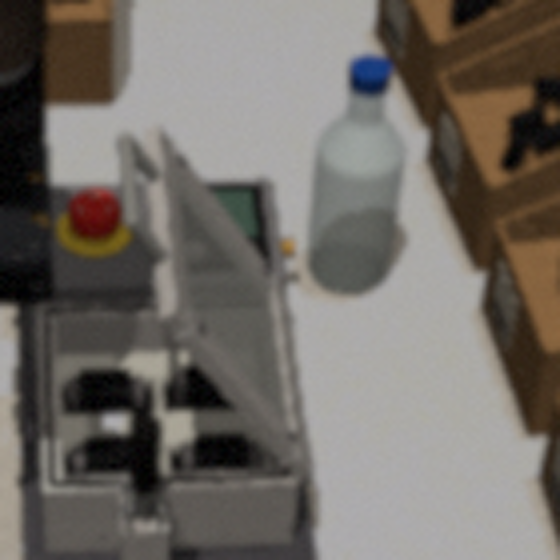

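Run:
```python
from h import *
cs=env.get_calibration('side')
X=np.array([.9989,-.0464,0]);Y=np.array([.0464,.9989,0]);O=np.array([.519,.104,0])
o,d=ray(cs,273.4,105.8); t=((O-o)@Y)/(d@Y); P=o+d*t; print(P,(P-O)@X)
for th in (1.,1.05,1.1,1.15,1.2):
    H=O+.084*X+[0,0,.082]; B=H+.211*(-np.cos(th)*X+np.array([0,0,np.sin(th)]))
    print(th,B.round(3),[proj(cs,B+s*.038*Y).round(1) for s in(1,0,-1)])
```

```text
[0.50011213 0.10487736 0.2558871 ] -0.01890780371283361
1.0 [0.489 0.105 0.26 ] [array([268.1,  94.8]), array([268.9, 104.8]), array([269.6, 115.1])]
1.05 [0.498 0.105 0.265] [array([271.8,  92.9]), array([272.6, 102.9]), array([273.4, 113.3])]
1.1 [0.507 0.105 0.27 ] [array([275.5,  91.2]), array([276.4, 101.2]), array([277.3, 111.5])]
1.15 [0.517 0.104 0.275] [array([279.4,  89.6]), array([280.3,  99.6]), array([281.3, 109.9])]
1.2 [0.527 0.104 0.279] [array([283.3,  88.2]), array([284.4,  98.1]), array([285.4, 108.5])]
```

jog_arm(
  fingers=[255, 255, 255, 255, 255, 255, 255, 255],
  linear=[
    [0, 0, 0.9],
    [0, 0, 0.9],
    [0, 0, 0.85],
    [0.5, 0, 0],
    [0.7, 0, 0],
    [0.74, 0, 0],
    [0, 0, 0],
    [0, 0, 0],
  ],
  rotation=[
    [0, 0, 0],
    [0, 0, 0],
    [0, 0, 0],
    [0, 0, 0],
    [0, 0, 0],
    [0, 0, 0],
    [0, 0, 0],
    [0, 0, 0],
  ],
)

```text
clock: 55.35
eef_pos: [0.5061, 0.1028, 0.312]
eef_rot: [0.024, 1.0, 0.0, -0.001]
ft_force: [0.2, -0.3, 0.7]
grip_width: 0.0006
```

Run:
```python
from h import *
st()
im=snap('side','s34'); cv2.imwrite('pics/s34c.png',cv2.resize(im[40:180,220:360],None,fx=4,fy=4,interpolation=cv2.INTER_CUBIC))
im=snap('scene','sc34'); cv2.imwrite('pics/sc34c.png',cv2.resize(im[90:230,260:400],None,fx=4,fy=4,interpolation=cv2.INTER_CUBIC))
```

```text
t 55.35 p [0.5061 0.1028 0.312 ] yaw 177.23 zax [-0.001  0.    -1.   ] F [ 0.2 -0.3  0.7] w 0.0006 q [ 0.51  0.15 -0.1  -0.   -1.33 -2.13]
```

View pics/sc34c.png

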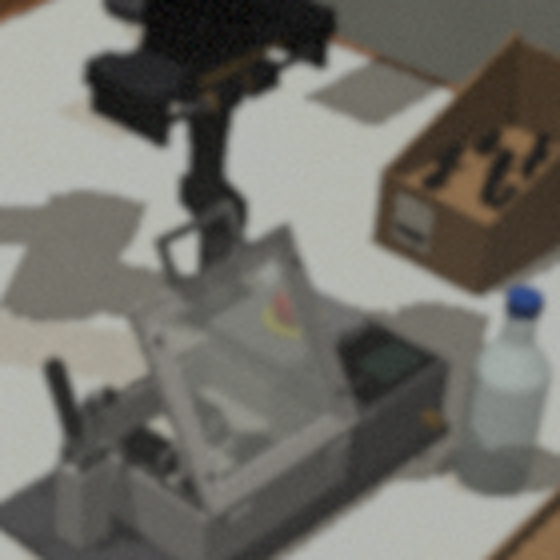

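View pics/s34c.png

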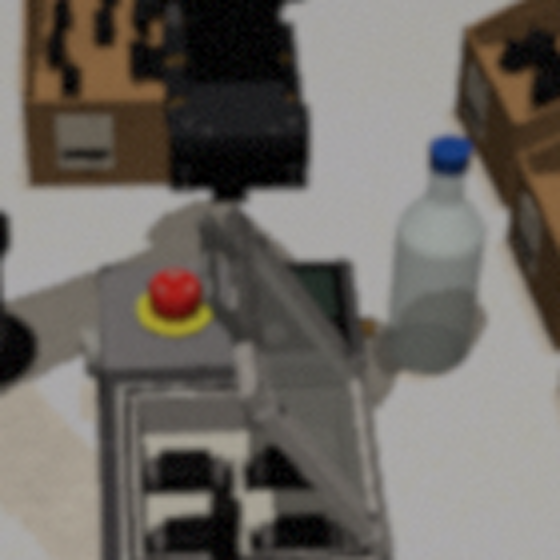

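jog_arm(
  fingers=[255, 255, 255, 255, 255, 255, 255],
  linear=[
    [-0.02, 0, -0.4],
    [-0.02, 0, -0.34],
    [-0.12, 0, -0.21],
    [-0.35, 0.01, -0.25],
    [-0.31, 0.01, -0.28],
    [0, 0, 0],
    [0, 0, 0],
  ],
  rotation=[
    [0, 0, 0],
    [0, 0, 0],
    [0, 0, 0],
    [0, 0, 0],
    [0, 0, 0],
    [0, 0, 0],
    [0, 0, 0],
  ],
)

```text
clock: 56.32
eef_pos: [0.4652, 0.1041, 0.2388]
eef_rot: [0.024, 1.0, 0.0, 0.0]
ft_force: [0.3, 0.4, -0.2]
grip_width: 0.0003
```

Run:
```python
from h import *
st()
im=snap('scene','sc35'); a=cv2.resize(im[90:230,260:400],None,fx=4,fy=4,interpolation=cv2.INTER_CUBIC)
cv2.imwrite('pics/sc35c.png',a)
```

```text
t 56.33 p [0.4652 0.1041 0.2388] yaw 177.29 zax [ 0.001  0.001 -1.   ] F [ 0.3  0.4 -0.2] w 0.0003 q [ 0.56  0.12 -0.31 -0.   -1.14 -2.18]
```

View pics/sc35c.png

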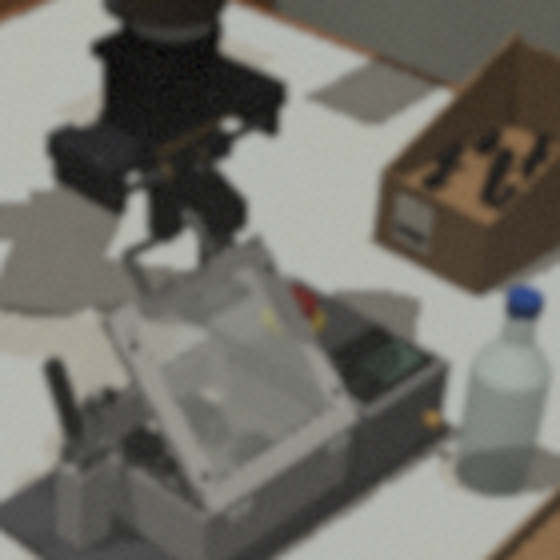

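jog_arm(
  fingers=[255, 255, 255, 255, 255, 255, 255],
  linear=[
    [-0.2, 0.01, 0],
    [-0.28, 0.01, -0.32],
    [-0.25, 0.01, -0.34],
    [-0.22, 0.01, -0.36],
    [-0.19, 0, -0.38],
    [0, 0, 0],
    [0, 0, 0],
  ],
  rotation=[
    [0, 0, 0],
    [0, 0, 0],
    [0, 0, 0],
    [0, 0, 0],
    [0, 0, 0],
    [0, 0, 0],
    [0, 0, 0],
  ],
)

```text
clock: 57.25
eef_pos: [0.4087, 0.1062, 0.1687]
eef_rot: [0.024, 1.0, 0.0, 0.0]
ft_force: [0.7, 0.2, -0.7]
grip_width: 0.0004
```

Run:
```python
from h import *
st()
im=snap('scene','sc36'); a=cv2.resize(im[90:230,260:400],None,fx=4,fy=4,interpolation=cv2.INTER_CUBIC)
cv2.imwrite('pics/sc36c.png',a)
```

```text
t 57.25 p [0.4087 0.1062 0.1687] yaw 177.27 zax [ 0.     0.001 -1.   ] F [ 0.7  0.2 -0.7] w 0.0004 q [ 0.64  0.09 -0.54 -0.   -0.94 -2.26]
```

View pics/sc36c.png

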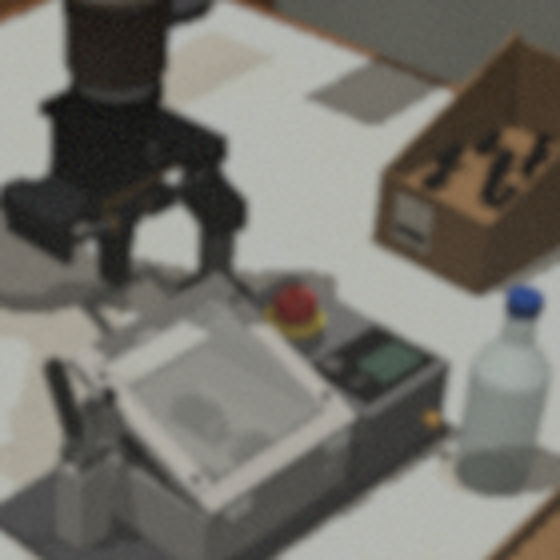

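jog_arm(
  fingers=[255, 255, 255, 255, 255, 255],
  linear=[
    [-0.15, 0, -0.35],
    [-0.1, 0, -0.38],
    [-0.07, 0, -0.38],
    [-0.02, 0, -0.25],
    [0, 0, -0.1],
    [0, 0, 0],
  ],
  rotation=[
    [0, 0, 0],
    [0, 0, 0],
    [0, 0, 0],
    [0, 0, 0],
    [0, 0, 0],
    [0, 0, 0],
  ],
)

```text
clock: 58.05
eef_pos: [0.3915, 0.1061, 0.0952]
eef_rot: [0.024, 1.0, 0.0, -0.0]
ft_force: [-0.5, -0.3, 1.0]
grip_width: 0.0008
```

jog_arm(
  fingers=[255, 255, 255, 255, 255, 255],
  linear=[
    [0, 0, -0.06],
    [0, 0, -0.06],
    [0, 0, -0.04],
    [0, 0, -0.02],
    [0, 0, 0],
    [0, 0, 0],
  ],
  rotation=[
    [0, 0, 0],
    [0, 0, 0],
    [0, 0, 0],
    [0, 0, 0],
    [0, 0, 0],
    [0, 0, 0],
  ],
)

```text
clock: 58.8
eef_pos: [0.3916, 0.1063, 0.087]
eef_rot: [0.024, 1.0, 0.0, 0.0]
ft_force: [-2.3, 0.1, 9.4]
grip_width: 0.0005
```

Run:
```python
from h import *
st()
im=snap('scene','sc37'); a=cv2.resize(im[90:230,260:400],None,fx=4,fy=4,interpolation=cv2.INTER_CUBIC)
cv2.imwrite('pics/sc37c.png',a)
```

```text
t 58.8 p [0.3916 0.1063 0.087 ] yaw 177.3 zax [ 0.     0.001 -1.   ] F [-2.3  0.1  9.4] w 0.0005 q [ 0.67  0.18 -0.69 -0.   -0.7  -2.29]
```

View pics/sc37c.png

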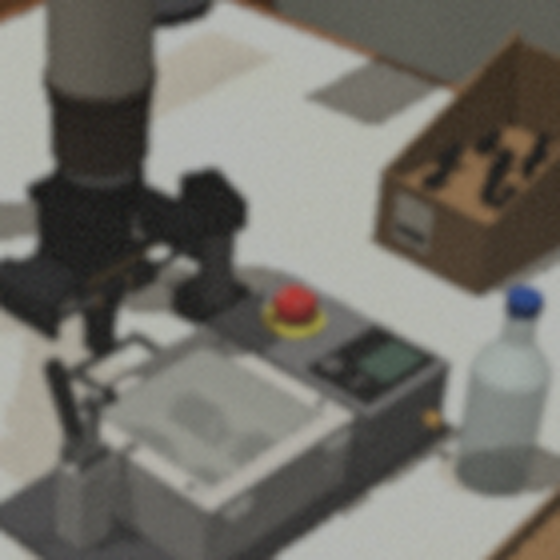

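jog_arm(
  fingers=[255, 255, 255, 255, 255, 255, 255, 255, 255, 255],
  linear=[
    [0, 0, 0.4],
    [0, 0, 0.9],
    [0, 0, 0.96],
    [0, 0, 1],
    [0.5, -0.5, 0],
    [0.5, -0.6, 0],
    [0.5, -0.6, 0],
    [0.5, -0.42, 0],
    [0, 0, 0],
    [0, 0, 0],
  ],
  rotation=[
    [0, 0, 0],
    [0, 0, 0],
    [0, 0, 0],
    [0, 0, 0],
    [0, 0, 0],
    [0, 0, 0],
    [0, 0, 0],
    [0, 0, 0],
    [0, 0, 0],
    [0, 0, 0],
  ],
)

```text
clock: 60.1
eef_pos: [0.4904, -0.0001, 0.2484]
eef_rot: [0.024, 1.0, 0.0, -0.001]
ft_force: [-0.1, 0.7, 0.0]
grip_width: 0.0001
```

Run:
```python
from h import *
st(); snap('wrist','w38')
im=snap('side','s38'); a=cv2.resize(im[60:260,180:380],None,fx=3,fy=3,interpolation=cv2.INTER_CUBIC)
cv2.imwrite('pics/s38c.png',a)
```

```text
t 60.1 p [ 4.904e-01 -1.000e-04  2.484e-01] yaw 177.23 zax [-0.003  0.    -1.   ] F [-0.1  0.7  0. ] w 0.0001 q [ 0.33  0.14 -0.27 -0.   -1.17 -1.95]
```

View pics/w38.png

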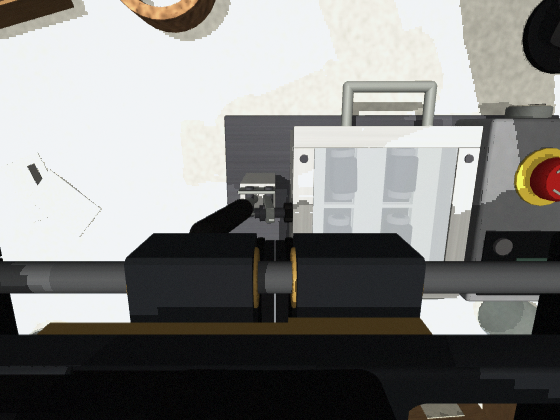

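View pics/s38c.png

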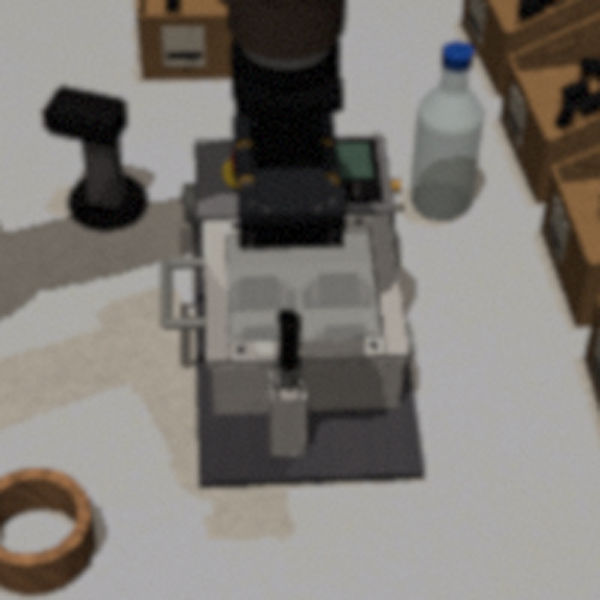

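jog_arm(
  fingers=[255, 255, 255, 255, 255, 255, 255, 255, 255],
  linear=[
    [0.02, 0, -0.7],
    [0, 0, -0.64],
    [0, 0, 0],
    [0, -0.3, 0],
    [0, -0.38, 0],
    [0, -0.3, -0.12],
    [0, -0.26, -0.2],
    [0, 0, 0],
    [0, 0, 0],
  ],
  rotation=[
    [0, 0, 0],
    [0, 0, 0],
    [0, 0, 0],
    [0, 0, 0],
    [0, 0, 0],
    [0, 0, 0],
    [0, 0, 0],
    [0, 0, 0],
    [0, 0, 0],
  ],
)

```text
clock: 61.32
eef_pos: [0.4917, -0.0623, 0.1655]
eef_rot: [0.024, 1.0, 0.0, -0.001]
ft_force: [0.4, 0.0, -0.1]
grip_width: 0.0006
```

Run:
```python
from h import *
st()
im=snap('scene','sc39'); a=cv2.resize(im[90:250,240:400],None,fx=3.7,fy=3.7,interpolation=cv2.INTER_CUBIC)
cv2.imwrite('pics/sc39c.png',a)
```

```text
t 61.33 p [ 0.4917 -0.0623  0.1655] yaw 177.23 zax [-0.002  0.    -1.   ] F [ 0.4  0.  -0.1] w 0.0006 q [ 0.2   0.22 -0.39 -0.   -0.97 -1.82]
```

View pics/sc39c.png

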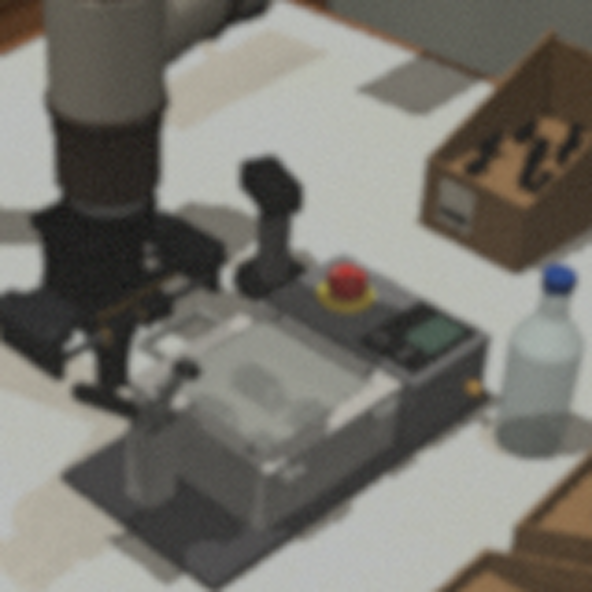

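jog_arm(
  fingers=[255, 255, 255, 255, 255, 255],
  linear=[
    [0, -0.22, -0.23],
    [0, -0.17, -0.28],
    [0, -0.09, -0.22],
    [0, -0.06, -0.2],
    [0, 0, 0],
    [0, 0, 0],
  ],
  rotation=[
    [0, 0, 0],
    [0, 0, 0],
    [0, 0, 0],
    [0, 0, 0],
    [0, 0, 0],
    [0, 0, 0],
  ],
)

```text
clock: 62.12
eef_pos: [0.4917, -0.0887, 0.1189]
eef_rot: [0.024, 1.0, 0.0, -0.001]
ft_force: [0.6, -0.0, -0.5]
grip_width: 0.0004
```

jog_arm(
  fingers=[255, 255, 255, 255],
  linear=[
    [0, 0, -0.04],
    [0, 0, -0.04],
    [0, 0, 0],
    [0, 0, 0],
  ],
  rotation=[
    [0, 0, 0],
    [0, 0, 0],
    [0, 0, 0],
    [0, 0, 0],
  ],
)

```text
clock: 62.62
eef_pos: [0.4922, -0.0888, 0.117]
eef_rot: [0.024, 1.0, 0.0, -0.0]
ft_force: [-2.4, 2.2, 9.2]
grip_width: 0.0001
```

Run:
```python
from h import *
st()
im=snap('scene','sc40'); a=cv2.resize(im[90:250,240:400],None,fx=3.7,fy=3.7,interpolation=cv2.INTER_CUBIC)
cv2.imwrite('pics/sc40c.png',a)
```

```text
t 62.62 p [ 0.4922 -0.0888  0.117 ] yaw 177.3 zax [-0.  0. -1.] F [-2.4  2.2  9.2] w 0.0001 q [ 0.15  0.28 -0.44 -0.   -0.85 -1.76]
```

View pics/sc40c.png

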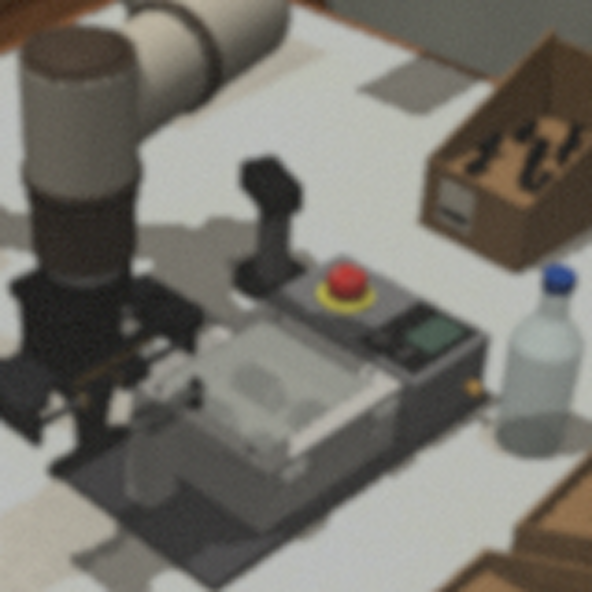

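jog_arm(
  fingers=[255, 255, 255, 0, 0, 0, 0, 0, 0, 0, 0, 0],
  linear=[
    [0, 0, 0.3],
    [0, 0, 0.8],
    [0, 0, 0.9],
    [0, 0.7, 0.66],
    [0, 0.9, 0],
    [0, 0.9, 0],
    [0, 0.9, 0],
    [-0.04, 0.9, 0],
    [-0.05, 0.9, 0],
    [-0.05, 0.9, 0],
    [0, 0.86, 0],
    [0, 0, 0],
  ],
  rotation=[
    [0, 0, 0],
    [0, 0, 0],
    [0, 0, 0],
    [0, 0, 0],
    [0, 0, 10],
    [0, 0, 10],
    [0, 0, 10],
    [0, 0, 0],
    [0, 0, 0],
    [0, 0, 0],
    [0, 0, 0],
    [0, 0, 0],
  ],
)

```text
clock: 64.18
eef_pos: [0.4846, 0.2615, 0.2478]
eef_rot: [-0.237, 0.971, 0.0, -0.001]
ft_force: [0.4, -0.4, 0.2]
grip_width: 0.0819
```

Run:
```python
from h import *
st(); stopz('w41')
im=snap('side','s41'); a=cv2.resize(im[60:260,180:380],None,fx=3,fy=3,interpolation=cv2.INTER_CUBIC)
cv2.imwrite('pics/s41c.png',a)
```

```text
t 64.17 p [0.4846 0.2615 0.2478] yaw -152.54 zax [-0.002 -0.    -1.   ] F [ 0.4 -0.4  0.2] w 0.0819 q [ 0.79  0.24 -0.13 -0.   -1.2  -1.88]
z 0.116 [0.4835 0.2565 0.116 ] radius px 21.4 -> mm 19.003230606870307
z 0.109 [0.4848 0.2572 0.109 ] radius px 21.4 -> mm 19.45461011416336
yellow area [ 245  166   57   57 1056]
```

View pics/w41.png

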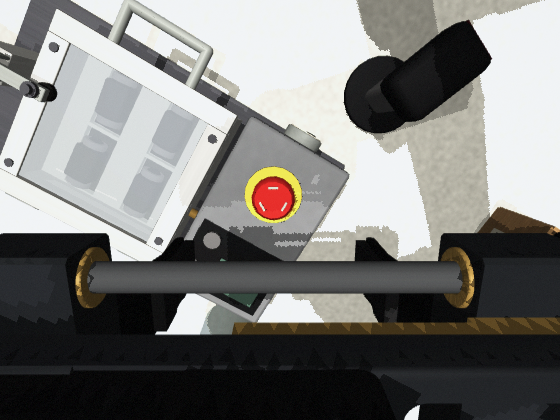

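View pics/s41c.png

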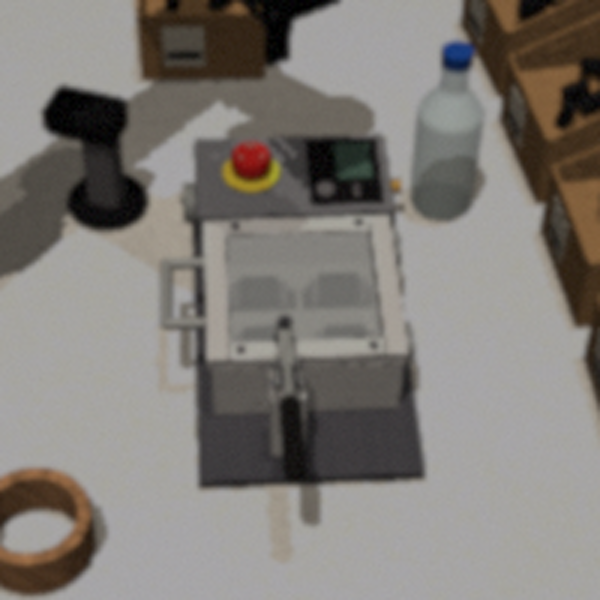

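jog_arm(
  fingers=[0, 0, 0, 0, 0, 0, 0],
  linear=[
    [0, -0.05, -0.7],
    [0, 0, -0.8],
    [0, 0, -0.7],
    [0, 0, -0.5],
    [0, 0, -0.2],
    [0, 0, 0],
    [0, 0, 0],
  ],
  rotation=[
    [0, 0, 0],
    [0, 0, 0],
    [0, 0, 0],
    [0, 0, 0],
    [0, 0, 0],
    [0, 0, 0],
    [0, 0, 0],
  ],
)

```text
clock: 65.15
eef_pos: [0.4858, 0.2568, 0.1047]
eef_rot: [-0.236, 0.972, 0.001, 0.0]
ft_force: [1.0, 1.9, 0.0]
grip_width: 0.0873
```

Run:
```python
from h import *
st(); snap('wrist','w42')
```

```text
t 65.15 p [0.4858 0.2568 0.1047] yaw -152.75 zax [ 0.001  0.001 -1.   ] F [1.  1.9 0. ] w 0.0873 q [ 0.78  0.37 -0.34 -0.   -0.86 -1.88]
```

View pics/w42.png

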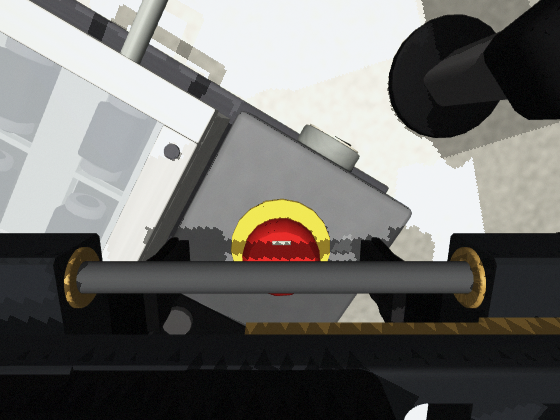

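jog_arm(
  fingers=[0, 0, 0, 255, 255, 255, 255, 255, 255],
  linear=[
    [-0.03, 0.05, -0.1],
    [0, 0, -0.06],
    [0, 0, 0],
    [0, 0, 0],
    [0, 0, 0],
    [0, 0, 0],
    [0, 0, 0],
    [0, 0, 0],
    [0, 0, 0],
  ],
  rotation=[
    [0, 0, 0],
    [0, 0, 0],
    [0, 0, 0],
    [0, 0, 0],
    [0, 0, 0],
    [0, 0, 0],
    [0, 0, 0],
    [0, 0, 0],
    [0, 0, 0],
  ],
)

```text
clock: 66.32
eef_pos: [0.4835, 0.2591, 0.0955]
eef_rot: [-0.236, 0.972, 0.0, -0.001]
ft_force: [-0.3, 0.1, 0.2]
grip_width: 0.0392
```

jog_arm(
  fingers=[255, 255, 255, 255, 255, 255, 255],
  linear=[
    [0, 0, 0.01],
    [0, 0, 0.02],
    [0, 0, 0.03],
    [0, 0, 0.03],
    [0, 0, 0.02],
    [0, 0, 0],
    [0, 0, 0],
  ],
  rotation=[
    [0, 0, -8],
    [0, 0, -8],
    [0, 0, -8],
    [0, 0, -8],
    [0, 0, -6],
    [0, 0, 0],
    [0, 0, 0],
  ],
)

```text
clock: 67.2
eef_pos: [0.4834, 0.2603, 0.1019]
eef_rot: [0.093, 0.996, 0.001, -0.0]
ft_force: [-3.8, 3.5, 5.5]
grip_width: 0.0388
```

Run:
```python
from h import *
st(); snap('wrist','w43')
```

```text
t 67.2 p [0.4834 0.2603 0.1019] yaw 169.29 zax [-0.     0.003 -1.   ] F [-3.8  3.5  5.5] w 0.0388 q [ 0.79  0.38 -0.34 -0.   -0.85 -2.54]
```

View pics/w43.png

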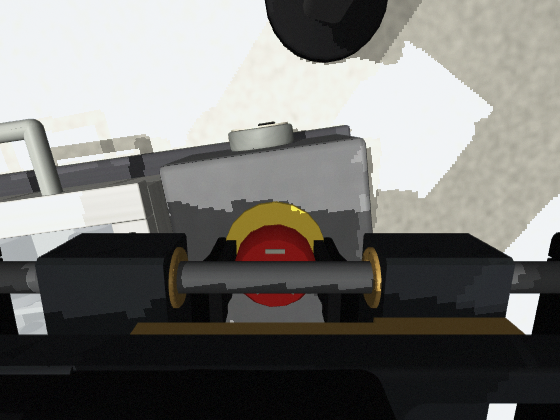

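jog_arm(
  fingers=[0, 0, 0, 0, 0, 0, 0, 0, 0, 0],
  linear=[
    [0, 0, 0],
    [0, 0, 0],
    [0, 0, 0],
    [0, 0, 0],
    [0, 0, 0.4],
    [0, 0, 0.9],
    [0, 0, 0.9],
    [0, 0, 0.8],
    [0, 0, 0],
    [0, 0, 0],
  ],
  rotation=[
    [0, 0, 0],
    [0, 0, 0],
    [0, 0, 0],
    [0, 0, 0],
    [0, 0, 0],
    [0, 0, 0],
    [0, 0, 0],
    [0, 0, 0],
    [0, 0, 0],
    [0, 0, 0],
  ],
)

```text
clock: 68.5
eef_pos: [0.483, 0.2586, 0.2501]
eef_rot: [0.094, 0.996, -0.0, -0.001]
ft_force: [-0.8, -0.5, -0.5]
grip_width: 0.0871
```

Run:
```python
from h import *
st(); stopz('w44')
im=snap('side','s44'); a=cv2.resize(im[60:260,180:380],None,fx=3,fy=3,interpolation=cv2.INTER_CUBIC)
cv2.imwrite('pics/s44c.png',a)
```

```text
t 68.5 p [0.483  0.2586 0.2501] yaw 169.23 zax [-0.003  0.    -1.   ] F [-0.8 -0.5 -0.5] w 0.0871 q [ 0.79  0.24 -0.14 -0.   -1.2  -2.54]
z 0.116 [0.4846 0.2591 0.116 ] radius px 21.7 -> mm 19.473879692510284
z 0.109 [0.4861 0.2589 0.109 ] radius px 21.7 -> mm 19.933735489130157
yellow area [248 168  57  56 952]
```

View pics/w44.png

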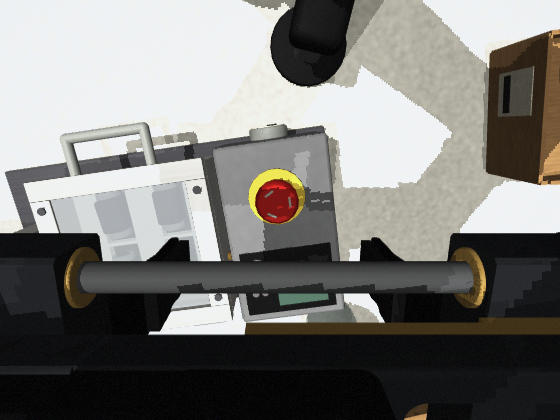

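View pics/s44c.png

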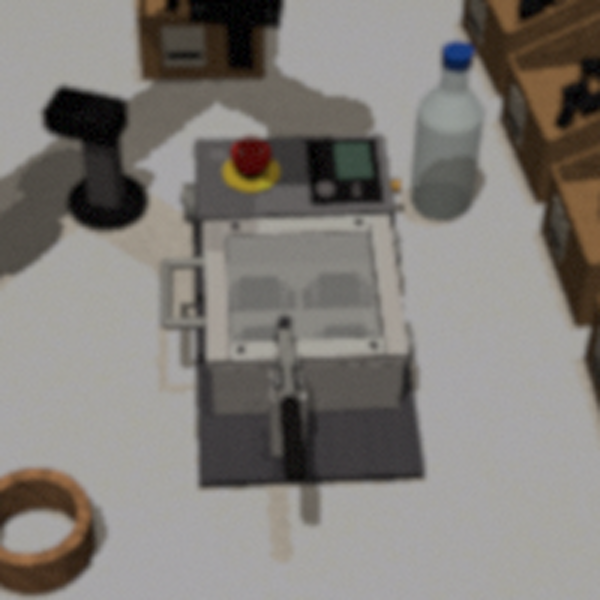

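Run:
```python
from h import *
for n in ('side0','s8','s38','s41','s44'):
    im=cv2.imread(f'pics/{n}.png')[95:130,250:280].astype(int)
    b,g,r=im[...,0],im[...,1],im[...,2]
    w=((r>1.8*g)&(r>1.8*b)&(r>50)); ys,xs=np.nonzero(w)
    yel=((r>1.6*b)&(g>1.4*b)&(r<1.5*g)&(r>70)); yy,yx=np.nonzero(yel)
    print(n,'red n',w.sum(),'top',ys.min()+95 if w.any() else None,'cent',ys.mean().round(2)+95,xs.mean().round(2)+250,'yellow n',yel.sum(),'bottom',yy.max()+95)
# wrist analyses: red center vs yellow outer circle center with known cal
s=env.read_state(); E=env.get_calibration('wrist'); 
def Tm(p,q):
    M=np.eye(4); M[:3,:3]=Ro.from_quat(q).as_matrix(); M[:3,3]=p; return M
X=E['extrinsics']@Tm(s['eef_pos'],s['eef_rot'])
P={'w1':([.488,.2535,.2724],[.022,1,0,0]),'w2':([.4851,.2588,.2656],[.024,1,0,-.001]),'w41':([.4846,.2615,.2478],[-.237,.971,0,-.001]),'w44':(s['eef_pos'],s['eef_rot'])}
for n,(p,q) in P.items():
    q=np.array(q)/np.linalg.norm(q); c={'mtx':E['mtx'],'extrinsics':X@np.linalg.inv(Tm(p,q))}
    im=cv2.imread(f'pics/{n}.png').astype(int); b,g,r=im[...,0],im[...,1],im[...,2]
    red=(r>1.8*g)&(r>1.8*b)&(r>50); yel=(r>1.6*b)&(g>1.4*b)&(r<1.5*g)&(r>70)
    for m in (red,yel): m[:150]=0;m[232:]=0;m[:,:240]=0;m[:,:][:,315:]=0
    (cx,cy),rr=cv2.minEnclosingCircle(np.argwhere(red)[:,::-1].astype(np.float32))
    (yx,yy),yr=cv2.minEnclosingCircle(np.argwhere(yel|red)[:,::-1].astype(np.float32))
    # ground: collar centre at .089 ; apparent head radius gives depth relative to collar: rr/yr = (20/28)*(zc-.089)/(zc-zh)
    zc=-(c['extrinsics'][:3,:3].T@c['extrinsics'][:3,3])[2]
    zh=zc-(20/28)*(zc-.089)*yr/rr
    print(n,'red',round(cx,1),round(cy,1),round(rr,2),'collar',round(yx,1),round(yy,1),round(yr,2),'head z from ratio',round(zh,4),'parallax',round(cy-yy,2))
```

```text
side0 red n 131 top 106 cent 111.55 263.16 yellow n 126 bottom 123
s8 red n 127 top 108 cent 113.02 263.21 yellow n 117 bottom 124
s38 red n 0 top None cent nan nan yellow n 42 bottom 122
s41 red n 127 top 108 cent 112.98 263.12 yellow n 119 bottom 124
s44 red n 125 top 107 cent 111.68 263.28 yellow n 129 bottom 124
w1 red 281.0 191.0 20.62 collar 280.7 186.6 26.87 head z from ratio 0.1129 parallax 4.44
w2 red 275.7 194.0 20.51 collar 275.9 191.1 27.31 head z from ratio 0.1056 parallax 2.91
w41 red 272.9 197.8 21.62 collar 272.7 194.3 28.77 head z from ratio 0.1048 parallax 3.45
w44 red 276.6 201.2 21.97 collar 276.4 196.2 28.53 head z from ratio 0.1124 parallax 5.0<stdin>:7: RuntimeWarning: Mean of empty slice.
  ret = ret.dtype.type(ret / rcount)
```

Run:
```python
from h import *
a=cv2.imread('pics/w2.png')[160:230,240:315]; b=cv2.imread('pics/w44.png')[165:235,240:315]
M=cv2.getRotationMatrix2D((37,36),8,1)
cv2.imwrite('pics/cmp.png',cv2.resize(np.hstack([a,b]),None,fx=5,fy=5,interpolation=cv2.INTER_CUBIC))
```

```text
(no output)
```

View pics/cmp.png

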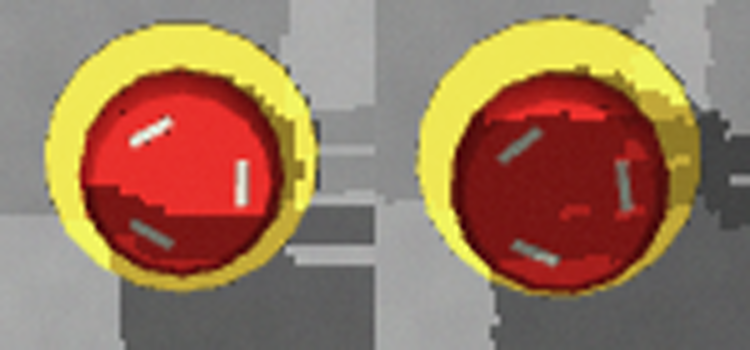

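Run:
```python
from h import *
st(); print(env.hand_in())
```

```text
t 68.6 p [0.4829 0.2584 0.2493] yaw 169.24 zax [-0.004 -0.001 -1.   ] F [ 0.2 -0.4 -0.5] w 0.0867 q [ 0.79  0.24 -0.14 -0.   -1.2  -2.54]
the job is handed in; nothing more can be done
None
```

I latched the stop and laid all four black joiners in their own nests. I then shut the lid slowly, pushed the clamp handle level and twisted the stop about 0.66 rad clockwise. The job was handed in at 68.6 s of the 210 s allowed; the hand-in itself reports no verdict.

**Last checks, all passing:**
- **Joiners:** all four showed flat in their nests in the overhead view just before the lid closed. The front-right one is turned a few degrees within its nest. Through the shut lid I could only see that they were in place.
- **Lid:** its bar stopped at 87 mm under about 9 N, which matches fully shut.
- **Clamp:** the handle stopped at 117 mm under about 9 N, which matches level.
- **Stop:** the head is back at its starting height in both the side and wrist views, and its marks have turned back to rest.
- **Robot:** the gripper was clear above the console and touching nothing. The bottle, dish and scanner were never touched.

**Not as planned:**
- **Clamp handle:** the raised clamp arm overlapped the lid's path, so I pushed the handle up to its stop before closing the lid. The fingers met about 33 N there for a moment.
- **Front-right nest:** the arm also blocked a straight approach, so that joiner was tilted about 15° and dropped an estimated 20 mm into the nest.
- **Lid:** my first push from above missed the bar, so I repeated it.

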